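# Take the boot rack from mid-stack and set up the boot tray for drying

### The arm

A 6-joint arm with a two-finger parallel gripper is mounted at the origin on the work surface. World frame = base frame: x ahead of the robot, y to its left, z up, the work surface at z = 0. Lengths are in m, angles in rad, forces in N, time in s.
With the tool pointing down it reaches from about 0.375 to 0.9 m from the base axis. Payload 3.1 kg.
Tool frame: the origin (TCP) lies at the very end of the fingers, on their centre line; the grasp point (between the pads) lies 19 mm behind it; z points along the fingers, x is the direction in which the jaws open and shut, and the axes are right-handed (so a half turn about z gives the same grasp; the last joint's range is limited). The gripper opens to 85 mm and grips with 20 to 120 N. Pads are 22 mm wide; open, the fingers measure 114 mm over their backs; the gripper's body (76 mm by 85 mm) begins 54 mm behind the grasp point. The pads swing forward as they close: fully open they stand 13 mm farther back than shut.
Start: joints at [-1.506, 0.527, 1.433, -0, 1.181, -0.178], TCP at [0.15, -0.607, 0.231] pointing down, gripper open.
Joint ranges: [-3.08, 3.08], [-0.75, 2.2], [0.22, 2.44], [-1.43, 4.57], [0, 2.65], [-2.85, 2.85]. Speed limits (rad/s): [2.79, 2.79, 3.14, 3.14, 3.14, 3.14].

### API

Orientations are given as a unit quaternion [w, x, y, z].
In Python, from bench import state, get_image, camera_info, bot gives the robot as it stands.
- The arm moves only by the tool servo_tool, never from a script. Its arguments are lists of equal length, an entry for each row: "translation": the shift along the tool's x, y, z in units of 0.25 m (1.0 is 0.25 m), a list of three; "dr": the turn, a rotation vector about the tool's x, y, z in units of 180 degrees (1.0 is 180 degrees), a list of three. A call has 1 to 12 rows; each row is the pose to reach, as a shift and turn from the pose commanded when the call began, along the tool's axes at that moment, turning the shorter way round; what a row does not reach only later rows make up. A row lasts 1/12 s, in which the tool goes at most 41.7 mm and 7.16 degrees, less where a joint would pass 70% of its speed; a pose out of reach is approached as far as the arm can. A call with a number of a shift or a turn outside -1 to 1 is refused whole. A call with a gripper value outside its range is refused whole. "claw" is the opening in per cent of the stroke, from 0 (shut) to 100 (fully open), set as the call begins (left out, the last holds). The fingers move at their own pace and stop on an object; "grip_force" is the grip in N (left out, the last holds). Time passes only in rows, so rows that repeat a pose let the fingers close. It gives the time, the measured TCP pose, the force and the opening at its end, in the units of the state.
- state(): the state, without advancing time (a new reading comes with each control period).
- get_image(name): name is "scene" or "top" or "wrist"; returns the picture (400x640x3 uint8, red, green, blue); there is no depth.
- camera_info(name): a dict with "mtx" (3x3 intrinsics, pixels), "k1" (the pictures are not rectified: a ray, as slopes to the right and down, at radius r is drawn at 1 + k1 r^2 times it, then the intrinsics apply), "extrinsics" (4x4, takes a point from world to camera coordinates). Camera axes: x right, y down, z forward; pixel columns grow to the right and rows downward; lengths in m; the calibration is good to about 2 mm. A picture is of the moment at which its call begins: read the wrist's pose just before it. camera_info takes no time and is no camera call; for the wrist camera it gives the pose at the moment of the call.
- bot.job_done(): hands the job in, once; it reports no verdict.
The state is a dict: "time_s": time; "joints": joint angles; "joint_velocities": joint speeds; "tau": joint torques, N m; "eef_pos": TCP position; "tool_rot": TCP orientation; "force": force on the tool from outside, world axes, zero at the start; "moment": the same for the moment, N m; "opening": finger opening in m.
Only numpy, scipy, OpenCV 4.12 (cv2) and the standard library are available. Lean on these libraries where they do the work, as an engineer would, in place of code of your own. Each camera call takes 0.05 s, during which the arm holds its last target.

### The job

Set up the boot tray for drying: lift the loaded tote off the top of the stack and set it aside, take the slatted rack from the middle and lay it flat, right way up, in the black rubber boot tray, then put the tote back on the crate so that it drops square into the crate's rim. Switch on the fan dryer beside the tray as well. Set the pieces down rather than drop them, keep the shoehorn and brush in the tote, and leave everything else where it stands.

Things in the scene. Friction and masses are not known exactly. Their poses are not given: they have to be found in the camera images.
- crate: Pine crate, bottom of the stack, 2.4 kg with shoe-care stock up to 30 mm high inside; loose, not to be moved. Outside 200 (x) x 140 (y) x 64 mm, walls 10 mm, open top: opening 180 x 120 mm. Origin: centre of its underside, z up. It stands at the robot's left or near the middle (the cork mat at the other place).
- rack: Pine slatted boot rack, mid-stack, 200 (x) x 140 (y) x 40 mm, 0.26 kg. Origin: centre of underside, z up; 56 mm above the crate's origin when on the crate. Two cross battens below (at x = +-77, 110 long in y; together 170 x 110 mm) reach 8 mm below the frame into the rim under it, 5 mm spare each side. Frame walls 10 mm thick, z 8 to 40 mm.
- rack_grip (a point): Place to pinch the rack, across y from above: its centre slat at mid length, 18 mm above the rack's origin. The slat runs along x, 16 mm wide, z 9 to 27 mm above the origin. Clear through-gaps 35 mm wide lie on both sides of it (side slats at |y| = 43 to 57 mm). Axes as the rack.
- tote: Pine carrying tote, top of the stack, 200 (x) x 140 (y) x 100 mm, 0.38 kg plus load. Origin: centre of underside, z up; 32 mm above the rack's at the start, 56 mm above the crate's when seated on the crate. Same 8 mm battens as the rack (170 x 110 mm). Walls to z = 50 mm. Shoehorn and brush lie loose in its two halves.
- tote_grip (a point): Place to pinch the tote, across y from above: middle of its handle bar, 87 mm above the tote's origin. The bar runs along x, 16 mm wide, z 74 to 100 mm above the origin; the hand slot under it spans x = +-55, z 48 to 74 mm. Axes as the tote.
- shoehorn: Wooden shoehorn, 172 x 36 x 8 mm, 35 g, lying in the tote on its +y side. Origin on its underside, near mid length.
- brush: Wooden shoe brush, 130 x 40 x 31 mm, 70 g, bristles up, lying in the tote on its -y side. Origin: centre of its underside.
- mat: Flat cork mat, 220 (x) x 160 (y) x 4 mm, fixed on the bench; origin: centre of its underside. A free place where the tote can be set aside.
- boot_tray: Black rubber boot tray, fixed, 270 (x) x 220 (y) mm outside, rim 25 mm high, walls 8 mm; inner floor 254 x 204 mm, 6 mm above its origin, which is the centre of its underside. The rack fits inside the rim, long side along the tray's x, with 27 mm to spare at each end and 32 mm at each side.
- dryer: Grey fan dryer, fixed, 120 (x) x 90 (y) x 78 mm high, beside the boot tray on the tray's +y side with its louvres towards the tray. Origin: centre of its underside; yaw as the boot tray. Toggle switch in the middle of its top.
- fan_switch (a joint): Toggle of the fan dryer, rad. 0 = off, bat leaning 0.35 rad towards the dryer's -x (towards the robot); 0.70 = on, leaning as far towards +x. Spring over centre at 0.35: pushed past it, it snaps across and stays; about 2 N at the tip.
- switch_tip (a point): Tip of the toggle's round metal bat (11 mm thick, 36 mm long from the pivot). The pivot is 83 mm above the dryer's underside, on the dryer's vertical centre line; the bat swings in the dryer's x-z plane, so that the tip goes 12 mm either side of the centre line, 117 mm above the dryer's underside.
- key_bowl: Steel key bowl, 120 mm across, 42 mm high, bystander. Origin: centre of its underside.
- hook_jar: Glass jar with mitten hooks, 82 mm across, 100 mm high, bystander. Origin: centre of its underside.
- ice_scraper: Grey plastic ice scraper, 160 mm long, 95 mm blade, lying flat, bystander. Origin on its underside.
- polish_tin: Flat steel polish tin, 75 mm across, 25 mm high, bystander. Origin: centre of its underside.
- torch: Black torch, 140 mm long, 42 mm thick, lying, bystander. Origin under its middle, on the bench.
- boot_a: Child's black rubber boot, 185 x 66 x 190 mm, standing, bystander. Origin on its underside, under the shaft.
- boot_b: The other child's boot, the same.
There are look-alikes about, which are no part of the job. Leave any purple look-alike of the tote alone. What is shaped like the brush but turquoise is not meant.

How it is judged:
By the outcome, as a careful person would: the job done as asked, in the order asked, and still so for the second after the job is handed in, with the robot touching nothing.
It also fails if it takes over 70 s, if anything falls off the work surface, if the arm or the gripper's body presses on something with over 40 N, if the wrist force passes 120 N, or if a joint passes its speed limit or range.

## Working session

There is one attempt and no reset: what is moved stays moved. The work goes in short steps, Python scripts to look and compute and a tool call to move; the robot and the scene stay as the last step left them, time stands still between calls to the robot, and variables do not carry over. Pictures are saved under pics/ and viewed, and the job is handed in when it is done.

Besides the shell and the picture viewer there is one more tool, called after "Emit:" by a JSON object that holds its "api" and its "payload", one argument or row to a line. servo_tool: Moves the arm, as the interface text tells. Its arguments: {"type":"object","properties":{"translation":{"type":"array","items":{"type":"array","items":{"type":"number","minimum":-1,"maximum":1}}},"dr":{"type":"array","items":{"type":"array","items":{"type":"number","minimum":-1,"maximum":1}}},"claw":{"type":"number"},"grip_force":{"type":"number"}},"required":["translation","dr"]}

```bash
ls; mkdir -p pics; python3 - <<'E'
from bench import state,get_image,camera_info,bot
import cv2
for n in("scene","top","wrist"):
    ci=camera_info(n); print(n,ci)
    cv2.imwrite(f"pics/{n}0.png",get_image(n)[:,:,::-1])
print(state())
E
```

```text
pics
scene {'mtx': array([[462.84835424,   0.        , 307.52538893],
       [  0.        , 462.84835424, 202.23617876],
       [  0.        ,   0.        ,   1.        ]]), 'k1': -0.07340269018648635, 'extrinsics': array([[-0.38758831,  0.9218159 ,  0.00554556,  0.24054396],
       [ 0.70294695,  0.29944337, -0.64513506, -0.281063  ],
       [-0.59635634, -0.24614857, -0.76404843,  1.89050035],
       [ 0.        ,  0.        ,  0.        ,  1.        ]])}
top {'mtx': array([[409.97575393,   0.        , 322.54171205],
       [  0.        , 409.97575393, 194.50689031],
       [  0.        ,   0.        ,   1.        ]]), 'k1': 0.03570041861251817, 'extrinsics': array([[ 0.01816654, -0.99982272, -0.00495013, -0.03390643],
       [-0.99545057, -0.01762351, -0.09363533,  0.5100663 ],
       [ 0.09353149,  0.00662864, -0.99559426,  1.64020586],
       [ 0.        ,  0.        ,  0.        ,  1.        ]])}
wrist {'mtx': array([[316.26866782,   0.        , 320.57924252],
       [  0.        , 316.26866782, 206.62970798],
       [  0.        ,   0.        ,   1.        ]]), 'k1': -0.023293
[... 252 characters left out ...]
    ,  1.        ]])}
{'time_s': 0.15, 'joints': array([-1.50649988e+00,  5.28267245e-01,  1.43359439e+00,  3.85994597e-06,
        1.18142705e+00, -1.78513570e-01]), 'joint_velocities': array([ 0.00150808, -0.00231954, -0.00414368, -0.00138194, -0.00278332,
       -0.00214211]), 'tau': array([ 8.19445195e-04, -4.42743123e+01, -1.78275400e+01, -1.73760577e-04,
        5.64838076e-03, -1.25541152e-05]), 'eef_pos': array([ 0.15025509, -0.60610518,  0.23055377]), 'tool_rot': array([-6.34077246e-04,  7.87536933e-01, -6.16266875e-01, -5.63105121e-04]), 'force': array([-0.60918434,  0.20344611, -0.13843356]), 'moment': array([ 0.06779779, -0.01001666, -0.03558416]), 'opening': 0.08517173721823432}
```

View pics/scene0.png

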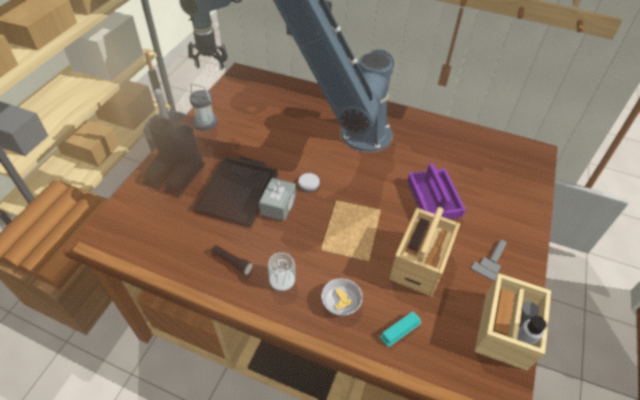

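View pics/top0.png

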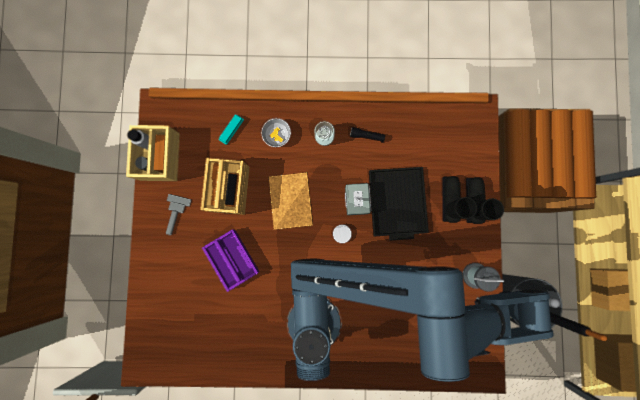

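View pics/wrist0.png

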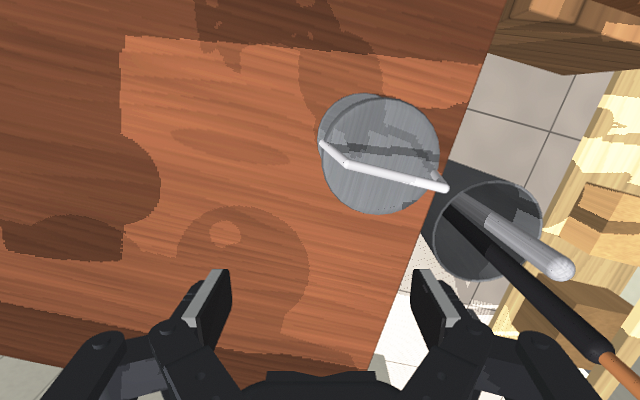

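The scene and top views show these candidates for the tote:
- The pine tote with a brush and shoehorn, at top (225,186), scene (427,248).
- A pine caddy with bottles, at top (152,152), scene (515,320).
- A purple look-alike, at top (230,260), scene (437,190).

By the description it is the first. The mat is at top (291,201), the tray at (398,202) and the dryer at (357,198). I'll check close crops next.

```bash
cat > h.py <<'E'
import numpy as np,cv2
from bench import state,get_image,camera_info,bot
from scipy.spatial.transform import Rotation as R
def ray(ci,uv):
    K=ci["mtx"];k=ci["k1"];E=ci["extrinsics"]
    p=cv2.undistortPoints(np.array([[uv]],float),K,np.array([k,0,0,0.]))[0,0]
    d=E[:3,:3].T@np.array([p[0],p[1],1]); o=-E[:3,:3].T@E[:3,3]
    return o,d
def onz(ci,uv,z):
    o,d=ray(ci,uv); return o+d*(z-o[2])/d[2]
def proj(ci,P):
    E=ci["extrinsics"]; c=E[:3,:3]@np.array(P)+E[:3,3]; x=c[:2]/c[2]; r2=x@x
    x=x*(1+ci["k1"]*r2); return ci["mtx"][:2,:2]@x+ci["mtx"][:2,2]
def tri(c1,u1,c2,u2):
    o1,d1=ray(c1,u1);o2,d2=ray(c2,u2)
    d1=d1/np.linalg.norm(d1);d2=d2/np.linalg.norm(d2)
    s=np.linalg.lstsq(np.c_[d1,-d2],o2-o1,rcond=None)[0]
    a=o1+d1*s[0];b=o2+d2*s[1]; return (a+b)/2,np.linalg.norm(a-b)
def crop(im,x0,x1,y0,y1,s,name):
    c=cv2.resize(im[y0:y1,x0:x1],None,fx=s,fy=s,interpolation=cv2.INTER_CUBIC); cv2.imwrite("pics/"+name,c)
E
python3 - <<'E'
from h import *
t=cv2.imread("pics/top0.png");s=cv2.imread("pics/scene0.png")
crop(t,190,450,140,250,3,"c1.png")
crop(s,380,480,190,300,5,"c2.png")
crop(s,190,300,150,230,6,"c3.png")
E
```

```text
(no output)
```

View pics/c1.png

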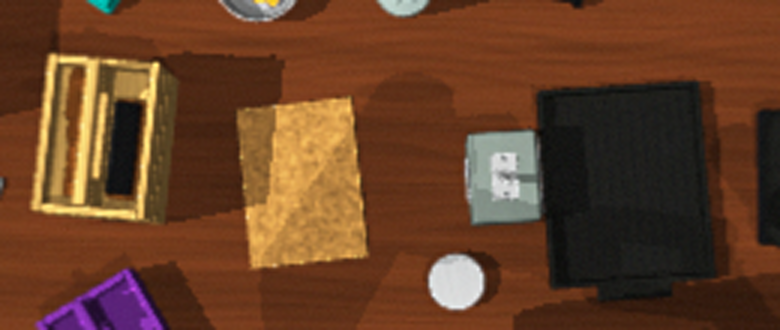

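View pics/c2.png

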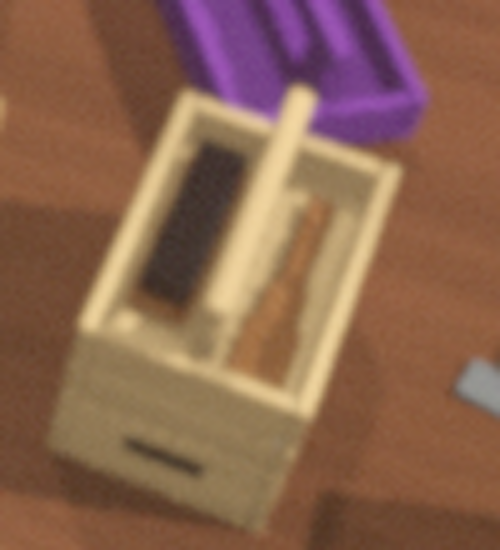

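View pics/c3.png

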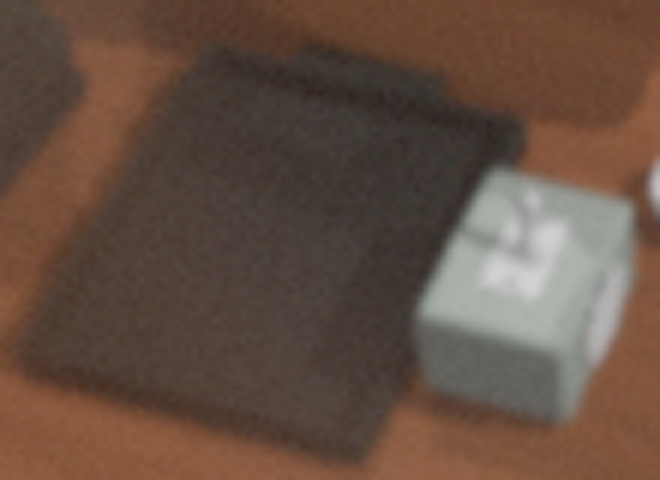

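```bash
python3 - <<'E'
from h import *
np.set_printoptions(precision=4,suppress=True)
T=camera_info("top");S=camera_info("scene")
c=lambda x,y:(190+x/3-.33,140+y/3-.33)
def quad(name,pts,z):
    P=np.array([onz(T,c(*p),z) for p in pts]); 
    e=P[1]-P[0]; print(name,P[:,:2].tolist(),"ctr",P.mean(0),"sides",[np.linalg.norm(P[i]-P[i-1]) for i in range(4)])
    for a,b in((0,3),(1,2)):
        d=P[a]-P[b]; print("  yaw",np.degrees(np.arctan2(d[1],d[0])))
# order: far-left, far-right, near-right, near-left
quad("tote",[(48,56),(160,61),(151,220),(34,210)],.138)
quad("mat",[(237,108),(352,97),(368,257),(251,268)],.004)
quad("tray",[(538,92),(697,82),(714,275),(552,288)],.025)
quad("dryer",[(466,133),(538,130),(541,219),(470,224)],.078)
print("sw",onz(T,c(505,175),.1))
s=lambda x,y:(380+x/5-.4,190+y/5-.4)
print("handle far",tri(T,c(92,57),S,s(215,305)),"near",tri(T,c(79,203),S,s(300,92)))
for nm,q in(("far",(215,305)),("near",(300,92))): print(onz(S,s(*q),.188))
for nm,q in(("far",(92,57)),("near",(79,203))): print(onz(T,c(*q),.188))
E
```

```text
tote [[0.6301808218362539, 0.42153477813387175], [0.6264209113863002, 0.2796417357152067], [0.42450576791071704, 0.28362825190738133], [0.43452706374170685, 0.4303408870342486]] ctr [0.5289 0.3538 0.138 ] sides [np.float64(0.19585183330897066), np.float64(0.1419428491098328), np.float64(0.20195449357742895), np.float64(0.14705449219932556)]
  yaw -2.577065671619444
  yaw -1.1310735645039651
mat [[0.5865593718526252, 0.19899691191484736], [0.6046326571988533, 0.041222755697136196], [0.3854536671449034, 0.014697832720918867], [0.36775171772602555, 0.173276369407745]] ctr [0.4861 0.107  0.004 ] sides [np.float64(0.22031417523901026), np.float64(0.15880594451536414), np.float64(0.22077817197350763), np.float64(0.15956350244013687)]
  yaw 6.704274832319262
  yaw 6.900348019257912
tray [[0.6127228407971665, -0.2122219618268737], [0.6299969022515246, -0.4272399009695968], [0.3697504200676636, -0.4486022473577018], [0.34826539029230924, -0.23287399098437156]] ctr [ 0.4902 -0.3302  0.025 ] sides [np.float64(0.2652626046691301), np.float64(0.21571070291553157), np.float64(0.2611217749102515), np.float64(0.21679549603791395)]
  yaw 4.4652836277655314
  yaw 4.6926064665815534
dryer [[0.5485672471878187, -0.11271401177270209], [0.5541691083590139, -0.20697181582071877], [0.43754758090839174, -0.21174650701251047], [0.4293555942963255, -0.11946992707436718]] ctr [ 0.4924 -0.1627  0.078 ] sides [np.float64(0.11940293370217132), np.float64(0.09442412018406979), np.float64(0.1167192286681727), np.float64(0.09263949400624347)]
  yaw 3.2435741299109417
  yaw 2.344480973991572
sw [ 0.4923 -0.1626  0.1   ]
handle far (array([0.6205, 0.3497, 0.1932]), np.float64(0.0035859639338455106)) near (array([0.4418, 0.3603, 0.1859]), np.float64(0.0030252955825340547))
[0.6173 0.3481 0.188 ]
[0.4444 0.3588 0.188 ]
[0.621  0.3529 0.188 ]
[0.4414 0.3612 0.188 ]
```

```bash
cat >> h.py <<'E'
np.set_printoptions(precision=4,suppress=True)
def pose():
    s=state(); q=s["tool_rot"]; return np.array(s["eef_pos"]),R.from_quat([q[1],q[2],q[3],q[0]]),s
def plan(*targets,base=None):
    """targets (x,y,z,yawdeg of tool x), tool down"""
    p,r,s=pose()
    for t in targets:
        y=np.radians(t[3]); M=np.array([[np.cos(y),np.sin(y),0],[np.sin(y),-np.cos(y),0],[0,0,-1]]).T
        M=np.c_[[np.cos(y),np.sin(y),0],[np.sin(y),-np.cos(y),0],[0,0,-1]]
        rr=r.inv()*R.from_matrix(M); d=r.inv().apply(np.array(t[:3])-p)
        print("tr",d/.25,"dr",rr.as_rotvec()/np.pi,"rows>=%.1f"%max(np.linalg.norm(d)/.0417,np.degrees(rr.magnitude())/7.16))
def st():
    p,r,s=pose(); m=r.as_matrix()
    print("t %.2f"%s["time_s"],"p",p,"yaw %.2f"%np.degrees(np.arctan2(m[1,0],m[0,0])),"z",m[:,2],"F",s["force"],"open %.4f"%s["opening"],"q",s["joints"])
E
python3 - <<'E'
from h import *
W=camera_info("wrist");E=W["extrinsics"];p,r,s=pose()
o=-E[:3,:3].T@E[:3,3]; print("cam in tool",r.inv().apply(o-p),"fwd in tool",r.inv().apply(E[2,:3]))
plan((.44,-.25,.36,-85),(.48,.354,.40,-92.5))
E
```

```text
cam in tool [-0.0014 -0.084  -0.143 ] fwd in tool [-0.0017  0.3242  0.946 ]
tr [-1.1048 -1.4676 -0.5155] dr [-0.0001  0.0005  0.0495] rows>=11.4
tr [-3.4118 -2.2038 -0.6714] dr [-0.      0.0005  0.0912] rows>=24.7
```

Emit:
{"api": "servo_tool", "payload": {
  "translation": [
    [-0.3,-0.3,-0.5],
    [-0.6,-0.75,-0.5],
    [-0.6,-0.75,-0.5],
    [-0.6,-0.75,-0.5],
    [-0.6,-0.75,-0.5],
    [-0.6,-0.75,-0.5],
    [-0.6,-0.75,-0.5]
  ],
  "dr": [
    [0,0,0],
    [0,0,0.05],
    [0,0,0.05],
    [0,0,0.05],
    [0,0,0.05],
    [0,0,0.05],
    [0,0,0.05]
  ],
  "claw": 100
}}

```text
time_s: 0.73
eef_pos: [0.2981, -0.4129, 0.358]
tool_rot: [-0.0, 0.737, -0.675, 0.001]
force: [-0.6, 0.7, -0.5]
opening: 0.0854
```

```bash
python3 - <<'E'
from h import *
st();plan((.48,-.2,.37,-88),(.48,.03,.40,-90),(.47,.354,.40,-92.5))
E
```

```text
t 0.73 p [ 0.2981 -0.4129  0.358 ] yaw -84.98 z [ 0.0016 -0.0003 -1.    ] F [-0.6456  0.7476 -0.5008] open 0.0854 q [-1.1661  0.2341  1.5417  0.0014  1.3649  0.3167]
tr [-0.7848 -0.7996 -0.0471] dr [-0.0005 -0.0001  0.0168] rows>=6.7
tr [-1.7012 -0.8803 -0.1673] dr [-0.0005 -0.0001  0.0279] rows>=11.5
tr [-2.9957 -0.9539 -0.1677] dr [-0.0005 -0.0001  0.0418] rows>=18.9
```

Emit:
{"api": "servo_tool", "payload": {
  "translation": [
    [-0.75,-0.7,-0.1],
    [-0.75,-0.7,-0.1],
    [-0.75,-0.7,-0.1],
    [-0.75,-0.7,-0.1],
    [-0.75,-0.7,-0.1],
    [-0.75,-0.7,-0.1],
    [-0.75,-0.7,-0.1],
    [-0.75,-0.7,-0.1]
  ],
  "dr": [
    [0,0,0.02],
    [0,0,0.02],
    [0,0,0.02],
    [0,0,0.02],
    [0,0,0.02],
    [0,0,0.02],
    [0,0,0.02],
    [0,0,0.02]
  ]
}}

```text
time_s: 1.4
eef_pos: [0.4557, -0.2119, 0.3814]
tool_rot: [-0.0, 0.717, -0.697, 0.0]
force: [0.6, -0.4, -0.1]
opening: 0.0853
```

```bash
python3 - <<'E'
from h import *
import pickle
ci=camera_info("wrist"); im=get_image("wrist"); cv2.imwrite("pics/w1.png",im[:,:,::-1]); pickle.dump(ci,open("w1.pkl","wb"))
st();plan((.48,.03,.40,-90),(.46,.354,.42,-92.5))
E
```

```text
t 1.45 p [ 0.4547 -0.2134  0.3811] yaw -88.52 z [-0.0008 -0.0005 -1.    ] F [ 0.1217 -0.0208 -0.1661] open 0.0852 q [-0.6611  0.2056  1.5169 -0.0009  1.4194  0.8839]
tr [-0.9706 -0.1264 -0.0761] dr [ 0.0003 -0.0001  0.0082] rows>=5.9
tr [-2.2682 -0.0799 -0.1566] dr [ 0.0003 -0.0002  0.0221] rows>=13.6
```

View pics/w1.png

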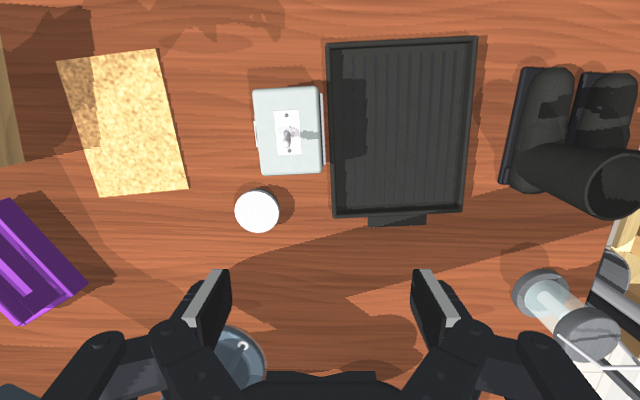

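The wrist view shows the mat corners at (57,63),(157,49),(188,187),(100,197), the dryer top at about (252,89)–(323,173), the toggle at (290,140) and the tray corners at (326,44),(478,37),(463,211),(333,217).

```bash
cat >> h.py <<'E'
def quad(ci,name,pts,z):
    P=np.array([onz(ci,p,z) for p in pts])
    ys=[np.degrees(np.arctan2(*(P[a]-P[b])[[1,0]])) for a,b in((0,3),(1,2))]+[np.degrees(np.arctan2(*(P[a]-P[b])[[1,0]]))-90 for a,b in((0,1),(3,2))]
    print(name,"ctr",P.mean(0),"sides",np.array([np.linalg.norm(P[i]-P[i-1]) for i in range(4)]),"yaws",np.array(ys))
E
python3 - <<'E'
from h import *
import pickle
ci=pickle.load(open("w1.pkl","rb"))
quad(ci,"mat",[(57,63),(157,49),(188,187),(100,197)],.004)
quad(ci,"tray",[(326,44),(478,37),(463,211),(333,217)],.025)
quad(ci,"dryer",[(252,89),(320,86),(323,173),(260,175)],.078)
im=cv2.imread("pics/w1.png"); crop(im,230,350,70,190,5,"c4.png")
E
```

```text
mat ctr [0.4862 0.1071 0.004 ] sides [0.2165 0.1601 0.2157 0.1587] yaws [6.9651 6.6032 7.7554 8.0397]
tray ctr [ 0.4901 -0.3318  0.025 ] sides [0.2641 0.2168 0.2637 0.2191] yaws [4.4517 4.9708 4.2946 4.4193]
dryer ctr [ 0.4934 -0.1645  0.078 ] sides [0.117  0.0905 0.1177 0.0911] yaws [3.3546 3.6503 3.8467 3.4307]
```

View pics/c4.png

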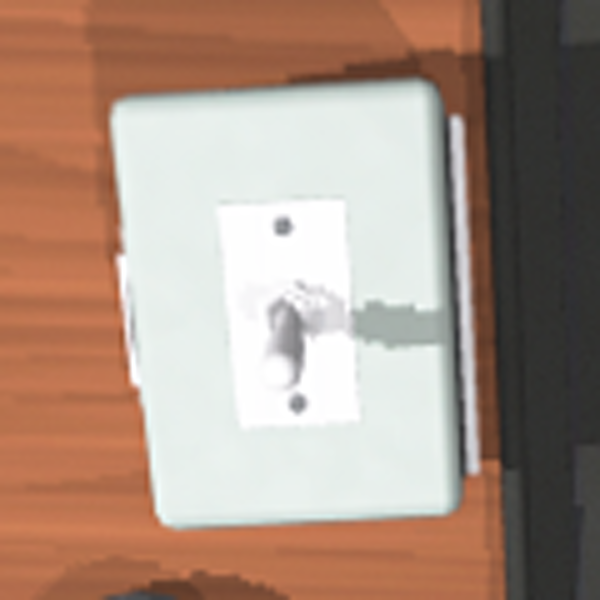

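Emit:
{"api": "servo_tool", "payload": {
  "translation": [
    [-1,-0.1,-0.12],
    [-1,-0.1,-0.12],
    [-1,-0.1,-0.12],
    [-1,-0.1,-0.12],
    [-1,-0.1,-0.12],
    [-1,-0.1,-0.12],
    [-1,-0.1,-0.12]
  ],
  "dr": [
    [0,0,0.01],
    [0,0,0.01],
    [0,0,0.01],
    [0,0,0.01],
    [0,0,0.01],
    [0,0,0.01],
    [0,0,0.01]
  ]
}}

```text
time_s: 2.03
eef_pos: [0.4735, 0.0403, 0.412]
tool_rot: [0.001, -0.706, 0.709, 0.001]
force: [0.1, -0.6, -0.2]
opening: 0.0857
```

Emit:
{"api": "servo_tool", "payload": {
  "translation": [
    [-1,0,0],
    [-1,0,0],
    [-1,0,0],
    [-1,0,0],
    [-1,0,0],
    [-1,0,0],
    [-1,0,0]
  ],
  "dr": [
    [0,0,0.01],
    [0,0,0.01],
    [0,0,0.01],
    [0,0,0.01],
    [0,0,0.01],
    [0,0,0.01],
    [0,0,0.01]
  ]
}}

```text
time_s: 2.62
eef_pos: [0.4763, 0.2905, 0.4103]
tool_rot: [0.001, -0.694, 0.72, 0.001]
force: [-0.1, -0.9, 0.6]
opening: 0.0854
```

```bash
python3 - <<'E'
from h import *
import pickle
st()
ci=camera_info("wrist"); im=get_image("wrist"); cv2.imwrite("pics/w2.png",im[:,:,::-1]); pickle.dump(ci,open("w2.pkl","wb"))
st()
E
```

```text
t 2.62 p [0.4763 0.2905 0.4103] yaw -92.05 z [-0.0008  0.003  -1.    ] F [-0.101  -0.8675  0.5908] open 0.0854 q [0.3456 0.2768 1.3422 0.0031 1.5224 1.952 ]
t 2.67 p [0.4764 0.2872 0.4102] yaw -92.13 z [-0.0012 -0.0009 -1.    ] F [-0.5537 -0.8437 -0.6814] open 0.0855 q [ 0.3419  0.2754  1.3444 -0.0004  1.5232  1.9499]
```

View pics/w2.png

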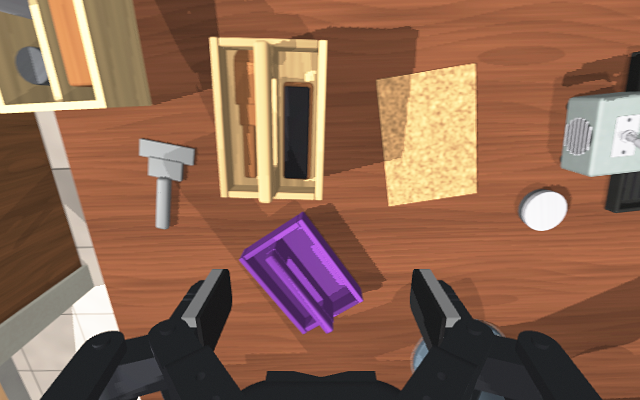

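```bash
python3 - <<'E'
from h import *
im=cv2.imread("pics/w2.png"); crop(im,200,340,25,210,4,"c5.png")
E
```

```text
(no output)
```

View pics/c5.png

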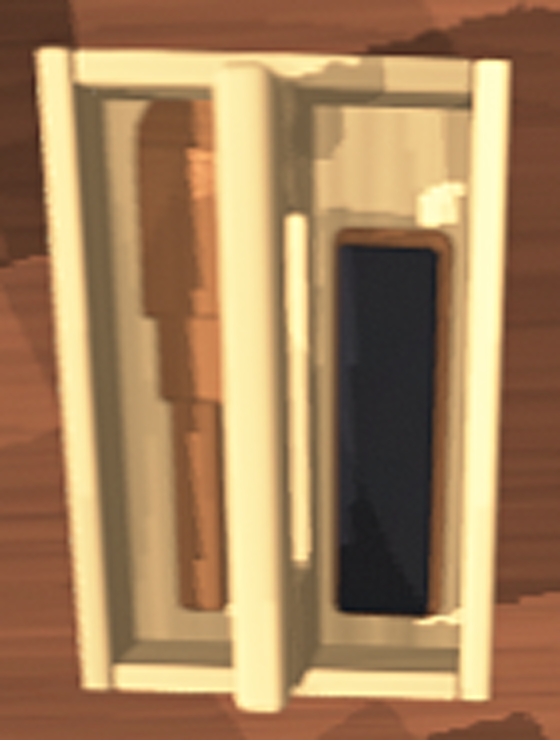

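```bash
python3 - <<'E'
from h import *
import pickle
ci=pickle.load(open("w2.pkl","rb"))
c=lambda x,y:(200+x/4-.4,25+y/4-.4)
quad(ci,"tote",[c(36,48),c(510,61),c(490,699),c(82,688)],.138)
f=onz(ci,c(243,66),.188);n=onz(ci,c(261,710),.188);print("bar",f,n,(f+n)/2,np.linalg.norm(f-n),np.degrees(np.arctan2(*(f-n)[[1,0]])))
m=lambda x,y:(x,y)
quad(ci,"mat",[m(376,78),m(476,63),m(477,192),m(390,207)],.004)
for a,b in(((217,66),(270,66)),((235,709),(289,709))): print(np.linalg.norm(onz(ci,c(*a),.185)-onz(ci,c(*b),.185)))
plan((.53,.354,.27,-92.5),(.53,.354,.169,-92.5))
E
```

```text
tote ctr [0.531  0.3569 0.138 ] sides [0.1983 0.1403 0.1979 0.1407] yaws [-3.8238 -3.6984 -3.7587 -3.6189]
bar [0.6189 0.3509 0.188 ] [0.4425 0.3624 0.188 ] [0.5307 0.3566 0.188 ] 0.17671470437276385 -3.7177147300810267
mat ctr [0.4871 0.1062 0.004 ] sides [0.2238 0.1608 0.2177 0.1589] yaws [7.6961 7.2032 6.2832 8.4588]
0.013955872043676846
0.016603728590706877
tr [-0.2753 -0.2051  0.5603] dr [ 0.0004 -0.0003  0.0021] rows>=3.9
tr [-0.2757 -0.2056  0.9643] dr [ 0.0004 -0.0003  0.0021] rows>=6.1
```

```bash
python3 - <<'E'
from h import *
plan((.531,.3567,.24,-93.7),(.531,.3567,.156,-93.7))
E
```

```text
tr [-0.2864 -0.2089  0.6803] dr [ 0.0004 -0.0003  0.0087] rows>=4.6
tr [-0.2867 -0.2093  1.0163] dr [ 0.0004 -0.0003  0.0087] rows>=6.5
```

Emit:
{"api": "servo_tool", "payload": {
  "translation": [
    [-0.286,-0.209,0.68],
    [-0.286,-0.209,0.68],
    [-0.286,-0.209,0.68],
    [-0.286,-0.209,0.68],
    [-0.286,-0.209,0.68],
    [-0.286,-0.209,0.68],
    [-0.286,-0.209,0.68]
  ],
  "dr": [
    [0,0,0.009],
    [0,0,0.009],
    [0,0,0.009],
    [0,0,0.009],
    [0,0,0.009],
    [0,0,0.009],
    [0,0,0.009]
  ]
}}

```text
time_s: 3.25
eef_pos: [0.5315, 0.3527, 0.2395]
tool_rot: [-0.002, -0.682, 0.732, 0.0]
force: [0.0, 0.3, 0.3]
opening: 0.0857
```

```bash
python3 - <<'E'
from h import *
import pickle
st()
ci=camera_info("wrist"); im=get_image("wrist"); cv2.imwrite("pics/w3.png",im[:,:,::-1]); pickle.dump(ci,open("w3.pkl","wb"))
plan((.531,.3567,.156,-93.7))
E
```

```text
t 3.25 p [0.5315 0.3527 0.2395] yaw -94.06 z [-0.0039 -0.0029 -1.    ] F [0.0078 0.2672 0.2891] open 0.0857 q [ 0.4114  0.5386  1.3858 -0.0011  1.2219  2.0534]
tr [-0.0137  0.0054  0.3428] dr [ 0.     -0.0003 -0.0019] rows>=2.1
```

View pics/w3.png

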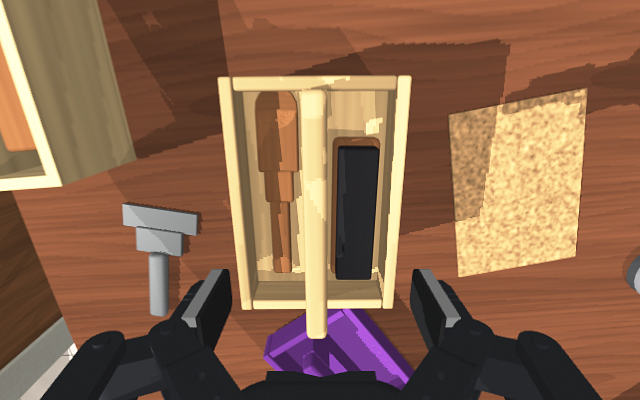

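Emit:
{"api": "servo_tool", "payload": {
  "translation": [
    [-0.014,0.005,0.1],
    [-0.014,0.005,0.2],
    [-0.014,0.005,0.335],
    [-0.014,0.005,0.335],
    [-0.014,0.005,0.335]
  ],
  "dr": [
    [0,0,0],
    [0,0,0],
    [0,0,0],
    [0,0,0],
    [0,0,0]
  ]
}}

```text
time_s: 3.72
eef_pos: [0.5301, 0.3579, 0.1586]
tool_rot: [-0.0, -0.682, 0.731, -0.0]
force: [1.1, -0.4, 0.5]
opening: 0.0857
```

Emit:
{"api": "servo_tool", "payload": {
  "translation": [
    [0,0,0],
    [0,0,0],
    [0,0,0],
    [0,0,0],
    [0,0,0],
    [0,0,0]
  ],
  "dr": [
    [0,0,0],
    [0,0,0],
    [0,0,0],
    [0,0,0],
    [0,0,0],
    [0,0,0]
  ],
  "claw": 0,
  "grip_force": 70
}}

```text
time_s: 4.22
eef_pos: [0.5303, 0.3585, 0.1587]
tool_rot: [-0.0, -0.683, 0.731, -0.001]
force: [-0.0, -1.1, -3.6]
opening: 0.0148
```

```bash
python3 - <<'E'
from h import *
st()
E
```

```text
t 4.22 p [0.5303 0.3585 0.1587] yaw -93.86 z [ 0.0009 -0.0016 -1.    ] F [-0.0468 -1.1359 -3.5677] open 0.0148 q [ 0.4211  0.6313  1.4589 -0.0022  1.0512  2.0604]
```

Emit:
{"api": "servo_tool", "payload": {
  "translation": [
    [0,0,-0.05],
    [0,0,-0.1],
    [0,0,-0.2],
    [0,0,-0.3],
    [0,0,-0.4],
    [0,0,-0.4]
  ],
  "dr": [
    [0,0,0],
    [0,0,0],
    [0,0,0],
    [0,0,0],
    [0,0,0],
    [0,0,0]
  ]
}}

```text
time_s: 4.72
eef_pos: [0.5322, 0.3606, 0.2619]
tool_rot: [0.004, -0.683, 0.731, -0.001]
force: [1.1, 0.7, -5.3]
opening: 0.0148
```

```bash
python3 - <<'E'
from h import *
import pickle
st()
ci=camera_info("wrist"); im=get_image("wrist"); cv2.imwrite("pics/w4.png",im[:,:,::-1]); pickle.dump(ci,open("w4.pkl","wb"))
cv2.imwrite("pics/s4.png",get_image("scene")[:,:,::-1])
plan((.4865,.1067,.22,-82.9),(.4865,.1067,.0747,-82.9))
E
```

```text
t 4.72 p [0.5322 0.3606 0.2619] yaw -93.89 z [ 0.0079  0.0039 -1.    ] F [ 1.1499  0.7144 -5.2794] open 0.0148 q [0.4219 0.5181 1.3576 0.0003 1.257  2.0605]
tr [1.0194 0.103  0.1475] dr [ 0.0002 -0.     -0.0611] rows>=6.2
tr [1.0194 0.1027 0.7287] dr [ 0.0002 -0.     -0.0611] rows>=7.5
```

View pics/w4.png

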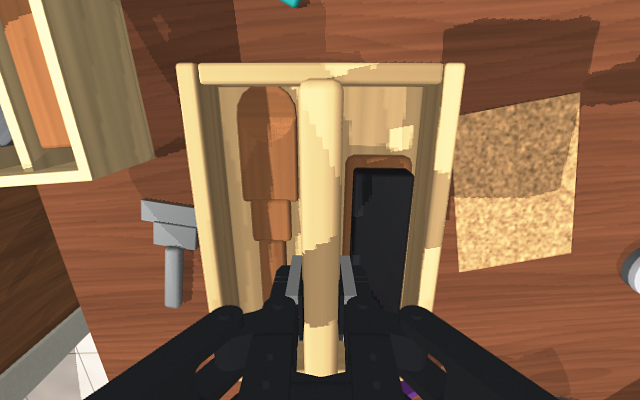

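View pics/s4.png

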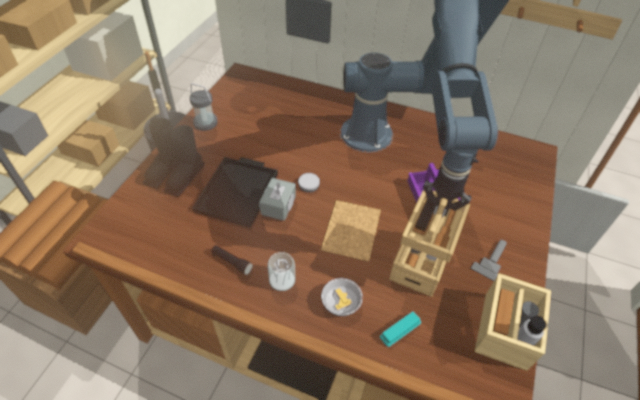

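The tote is lifted level with its load inside, and the rack stayed on the crate. Next I carry the tote to the mat.

Emit:
{"api": "servo_tool", "payload": {
  "translation": [
    [0.08,0.01,0],
    [0.2,0.02,0.02],
    [0.33,0.03,0.04],
    [0.46,0.045,0.06],
    [0.59,0.06,0.09],
    [0.72,0.07,0.12],
    [0.84,0.09,0.15],
    [0.94,0.1,0.15],
    [0.99,0.1,0.15],
    [0.99,0.1,0.15],
    [0.99,0.1,0.15]
  ],
  "dr": [
    [0,0,0],
    [0,0,-0.01],
    [0,0,-0.02],
    [0,0,-0.03],
    [0,0,-0.04],
    [0,0,-0.05],
    [0,0,-0.06],
    [0,0,-0.061],
    [0,0,-0.061],
    [0,0,-0.061],
    [0,0,-0.061]
  ]
}}

```text
time_s: 5.73
eef_pos: [0.4866, 0.1135, 0.2181]
tool_rot: [0.001, 0.749, -0.663, -0.002]
force: [-0.5, -0.3, -5.7]
opening: 0.0149
```

```bash
python3 - <<'E'
from h import *
import pickle
st()
ci=camera_info("wrist"); im=get_image("wrist"); cv2.imwrite("pics/w5.png",im[:,:,::-1]); pickle.dump(ci,open("w5.pkl","wb"))
st()
plan((.4865,.1067,.13,-82.9),(.4865,.1067,.0747,-82.9))
E
```

```text
t 5.73 p [0.4866 0.1135 0.2181] yaw -83.06 z [-0.0046  0.0006 -1.    ] F [-0.4777 -0.2508 -5.7378] open 0.0149 q [0.0048 0.3801 1.7535 0.0007 1.0126 1.4541]
t 5.78 p [0.4871 0.1142 0.2185] yaw -82.99 z [-0.0035  0.0007 -1.    ] F [ 0.4377  0.9452 -5.3362] open 0.0147 q [0.0061 0.3798 1.7525 0.0008 1.0129 1.454 ]
tr [0.0299 0.0047 0.3539] dr [ 0.0011  0.0004 -0.0005] rows>=2.1
tr [0.0301 0.004  0.5751] dr [ 0.0011  0.0004 -0.0005] rows>=3.5
```

View pics/w5.png

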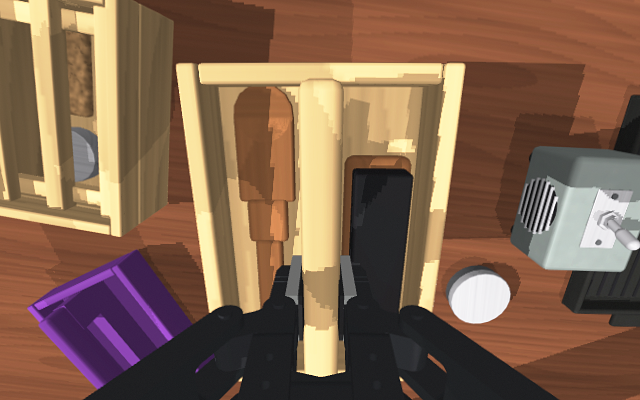

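Emit:
{"api": "servo_tool", "payload": {
  "translation": [
    [0.03,0.004,0.1],
    [0.03,0.004,0.22],
    [0.03,0.004,0.34],
    [0.03,0.004,0.44],
    [0.03,0.004,0.5],
    [0.03,0.004,0.54],
    [0.03,0.004,0.56],
    [0.03,0.004,0.57],
    [0.03,0.004,0.575]
  ],
  "dr": [
    [0,0,0],
    [0,0,0],
    [0,0,0],
    [0,0,0],
    [0,0,0],
    [0,0,0],
    [0,0,0],
    [0,0,0],
    [0,0,0]
  ]
}}

```text
time_s: 6.53
eef_pos: [0.4887, 0.1069, 0.0765]
tool_rot: [-0.0, 0.75, -0.662, 0.0]
force: [0.2, -0.4, -5.9]
opening: 0.0149
```

```bash
python3 - <<'E'
from h import *
st()
E
```

```text
t 6.53 p [0.4887 0.1069 0.0765] yaw -82.89 z [ 0.0011  0.0001 -1.    ] F [ 0.2173 -0.4122 -5.8599] open 0.0149 q [-0.0084  0.6173  1.8718  0.0001  0.6514  1.4382]
```

Emit:
{"api": "servo_tool", "payload": {
  "translation": [
    [0,0,0.004],
    [0,0,0.008],
    [0,0,0.01],
    [0,0,0.01]
  ],
  "dr": [
    [0,0,0],
    [0,0,0],
    [0,0,0],
    [0,0,0]
  ]
}}

```text
time_s: 6.87
eef_pos: [0.4888, 0.1066, 0.0747]
tool_rot: [-0.001, 0.749, -0.662, 0.001]
force: [0.3, 1.5, -3.2]
opening: 0.0146
```

Emit:
{"api": "servo_tool", "payload": {
  "translation": [
    [0,0,0.003],
    [0,0,0.004],
    [0,0,0.004]
  ],
  "dr": [
    [0,0,0],
    [0,0,0],
    [0,0,0]
  ]
}}

```text
time_s: 7.12
eef_pos: [0.4888, 0.1066, 0.0746]
tool_rot: [-0.001, 0.749, -0.662, 0.001]
force: [-1.1, -0.0, 8.0]
opening: 0.0147
```

Emit:
{"api": "servo_tool", "payload": {
  "translation": [
    [0,0,0],
    [0,0,0],
    [0,0,0],
    [0,0,0],
    [0,0,0]
  ],
  "dr": [
    [0,0,0],
    [0,0,0],
    [0,0,0],
    [0,0,0],
    [0,0,0]
  ],
  "claw": 90
}}

```text
time_s: 7.53
eef_pos: [0.4883, 0.1064, 0.0728]
tool_rot: [-0.0, 0.749, -0.662, 0.0]
force: [-1.5, 0.3, -0.1]
opening: 0.0744
```

```bash
python3 - <<'E'
from h import *
st()
plan((.4885,.1067,.30,-82.9),(.46,.30,.32,-93.7))
E
```

```text
t 7.53 p [0.4883 0.1064 0.0728] yaw -82.94 z [ 0.0003 -0.     -1.    ] F [-1.5184  0.293  -0.0847] open 0.0744 q [-0.0094  0.624   1.8745 -0.      0.6429  1.4381]
tr [-0.001  -0.0014 -0.9087] dr [-0.0001 -0.     -0.0002] rows>=5.4
tr [-0.7823  0.0166 -0.9887] dr [-0.0001 -0.      0.0598] rows>=7.6
```

Emit:
{"api": "servo_tool", "payload": {
  "translation": [
    [0,0,-0.15],
    [0,0,-0.3],
    [0,0,-0.46],
    [-0.1,0,-0.62],
    [-0.25,0,-0.75],
    [-0.42,0,-0.85],
    [-0.6,0,-0.91],
    [-0.76,0,-0.91],
    [-0.93,-0.03,-0.91],
    [-0.98,-0.03,-0.91],
    [-0.98,-0.03,-0.91]
  ],
  "dr": [
    [0,0,0],
    [0,0,0],
    [0,0,0],
    [0,0,0],
    [0,0,0.02],
    [0,0,0.04],
    [0,0,0.06],
    [0,0,0.06],
    [0,0,0.06],
    [0,0,0.06],
    [0,0,0.06]
  ]
}}

```text
time_s: 8.45
eef_pos: [0.4647, 0.3567, 0.3007]
tool_rot: [0.002, -0.686, 0.728, 0.001]
force: [0.7, -0.2, -0.0]
opening: 0.0768
```

```bash
python3 - <<'E'
from h import *
import pickle
st()
ci=camera_info("wrist"); im=get_image("wrist"); cv2.imwrite("pics/w6.png",im[:,:,::-1]); pickle.dump(ci,open("w6.pkl","wb"))
st()
E
```

```text
t 8.45 p [0.4647 0.3567 0.3007] yaw -93.40 z [ 0.0018  0.0045 -1.    ] F [ 0.6699 -0.2345 -0.0469] open 0.0768 q [0.4624 0.4005 1.4513 0.0034 1.2862 2.0915]
t 8.50 p [0.4646 0.3536 0.3001] yaw -93.44 z [ 0.0004  0.0007 -1.    ] F [-0.2989 -0.2742 -0.7594] open 0.0766 q [0.459  0.3997 1.4545 0.0005 1.2868 2.0897]
```

View pics/w6.png

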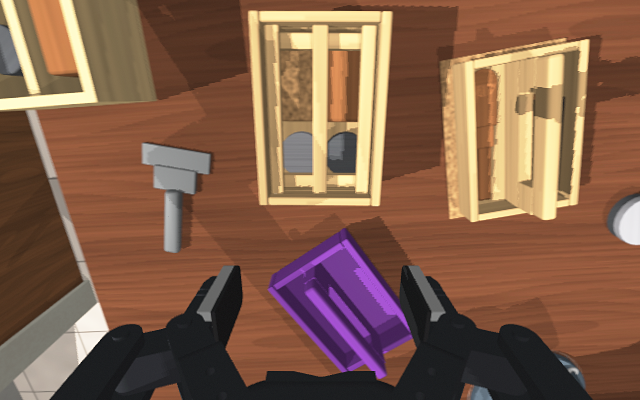

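```bash
python3 - <<'E'
from h import *
im=cv2.imread("pics/w6.png"); crop(im,240,400,5,210,3.5,"c6.png")
E
```

```text
(no output)
```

View pics/c6.png

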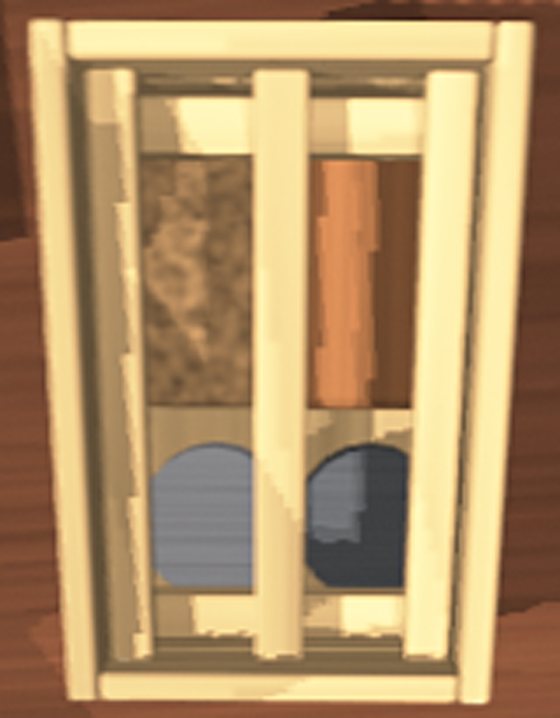

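```bash
python3 - <<'E'
from h import *
import pickle
ci=pickle.load(open("w6.pkl","rb"))
c=lambda x,y:(240+x/3.5-.36,5+y/3.5-.36)
quad(ci,"rack",[c(29,19),c(534,23),c(490,703),c(69,700)],.096)
f=onz(ci,c(280,70),.083);n=onz(ci,c(280,657),.083);print("slat",f,n,(f+n)/2,np.linalg.norm(f-n),np.degrees(np.arctan2(*(f-n)[[1,0]])))
plan((.531,.3567,.15,-93.7),(.531,.3567,.055,-93.7))
E
```

```text
rack ctr [0.5305 0.3568 0.096 ] sides [0.1987 0.1396 0.1983 0.1397] yaws [-3.6578 -3.6316 -3.9146 -3.7322]
slat [0.6198 0.3515 0.083 ] [0.443  0.3623 0.083 ] [0.5314 0.3569 0.083 ] 0.1771578856352378 -3.476702999984923
tr [-0.0279 -0.2642  0.6004] dr [-0.0001  0.0002  0.0015] rows>=3.9
tr [-0.0276 -0.264   0.9804] dr [-0.0001  0.0002  0.0015] rows>=6.1
```

Emit:
{"api": "servo_tool", "payload": {
  "translation": [
    [-0.028,-0.264,0.3],
    [-0.028,-0.264,0.6],
    [-0.028,-0.264,0.6],
    [-0.028,-0.264,0.6],
    [-0.028,-0.264,0.6],
    [-0.028,-0.264,0.6],
    [-0.028,-0.264,0.6]
  ],
  "dr": [
    [0,0,0.0015],
    [0,0,0.0015],
    [0,0,0.0015],
    [0,0,0.0015],
    [0,0,0.0015],
    [0,0,0.0015],
    [0,0,0.0015]
  ],
  "claw": 42
}}

```text
time_s: 9.08
eef_pos: [0.5322, 0.3527, 0.1516]
tool_rot: [0.0, -0.682, 0.732, -0.0]
force: [0.2, 0.3, -0.6]
opening: 0.036
```

```bash
python3 - <<'E'
from h import *
import pickle
st()
ci=camera_info("wrist"); im=get_image("wrist"); cv2.imwrite("pics/w7.png",im[:,:,::-1]); pickle.dump(ci,open("w7.pkl","wb"))
st();plan((.531,.3568,.055,-93.7))
E
```

```text
t 9.08 p [0.5322 0.3527 0.1516] yaw -94.05 z [ 0.0009  0.0004 -1.    ] F [ 0.2007  0.2527 -0.5827] open 0.0360 q [0.4106 0.6378 1.4696 0.     1.0333 2.0521]
t 9.13 p [0.5327 0.3533 0.1532] yaw -94.02 z [ 0.0039  0.0017 -1.    ] F [-0.2549 -0.198  -0.1955] open 0.0358 q [0.4111 0.6357 1.4687 0.     1.033  2.0521]
tr [-0.0125  0.0094  0.3927] dr [-0.0012  0.0006 -0.0018] rows>=2.4
```

View pics/w7.png

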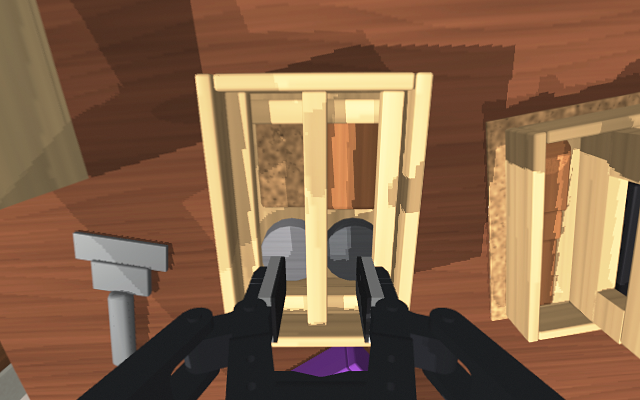

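Emit:
{"api": "servo_tool", "payload": {
  "translation": [
    [-0.013,0.008,0.05],
    [-0.013,0.008,0.15],
    [-0.013,0.008,0.25],
    [-0.013,0.008,0.33],
    [-0.013,0.008,0.385],
    [-0.013,0.008,0.385],
    [-0.013,0.008,0.385]
  ],
  "dr": [
    [0,0,-0.001],
    [0,0,-0.001],
    [0,0,-0.001],
    [0,0,-0.001],
    [0,0,-0.001],
    [0,0,-0.001],
    [0,0,-0.001]
  ]
}}

```text
time_s: 9.72
eef_pos: [0.5299, 0.3572, 0.0553]
tool_rot: [0.001, -0.683, 0.73, -0.0]
force: [-0.2, 0.3, 0.1]
opening: 0.0358
```

Emit:
{"api": "servo_tool", "payload": {
  "translation": [
    [0,0,0],
    [0,0,0],
    [0,0,0],
    [0,0,0]
  ],
  "dr": [
    [0,0,0],
    [0,0,0],
    [0,0,0],
    [0,0,0]
  ],
  "claw": 0,
  "grip_force": 70
}}

```text
time_s: 10.05
eef_pos: [0.5313, 0.3573, 0.0565]
tool_rot: [0.002, -0.683, 0.73, -0.001]
force: [-0.9, 0.2, 5.9]
opening: 0.0145
```

```bash
python3 - <<'E'
from h import *
st()
E
```

```text
t 10.05 p [0.5313 0.3573 0.0565] yaw -93.81 z [ 0.0038  0.0017 -1.    ] F [-0.8729  0.2256  5.8977] open 0.0145 q [0.4178 0.7693 1.5184 0.     0.8498 2.0551]
```

Emit:
{"api": "servo_tool", "payload": {
  "translation": [
    [0,0,-0.04],
    [0,0,-0.1],
    [0,0,-0.2],
    [0,0,-0.34],
    [0,0,-0.48],
    [0,0,-0.62],
    [0,0,-0.76],
    [0,0,-0.8],
    [0,0,-0.8]
  ],
  "dr": [
    [0,0,0],
    [0,0,0],
    [0,0,0],
    [0,0,0],
    [0,0,0],
    [0,0,0],
    [0,0,0],
    [0,0,0],
    [0,0,0]
  ]
}}

```text
time_s: 10.8
eef_pos: [0.5317, 0.3575, 0.2585]
tool_rot: [0.004, -0.683, 0.73, -0.001]
force: [-0.4, 0.2, -2.9]
opening: 0.0147
```

```bash
python3 - <<'E'
from h import *
import pickle
st()
ci=camera_info("wrist"); im=get_image("wrist"); cv2.imwrite("pics/w8.png",im[:,:,::-1]); pickle.dump(ci,open("w8.pkl","wb"))
plan((.50,.12,.25,-90),(.49,-.10,.25,-88),(.4901,-.331,.25,-85.5))
E
```

```text
t 10.80 p [0.5317 0.3575 0.2585] yaw -93.82 z [ 0.008   0.0036 -1.    ] F [-0.3536  0.194  -2.8519] open 0.0147 q [0.4177 0.5183 1.3673 0.0001 1.2472 2.0551]
tr [0.9527 0.0571 0.0198] dr [-0.0007  0.0004 -0.0212] rows>=5.7
tr [1.8334 0.0384 0.0188] dr [-0.0007  0.0004 -0.0323] rows>=11.0
tr [ 2.7554 -0.0235  0.0178] dr [-0.0008  0.0003 -0.0462] rows>=16.5
```

View pics/w8.png

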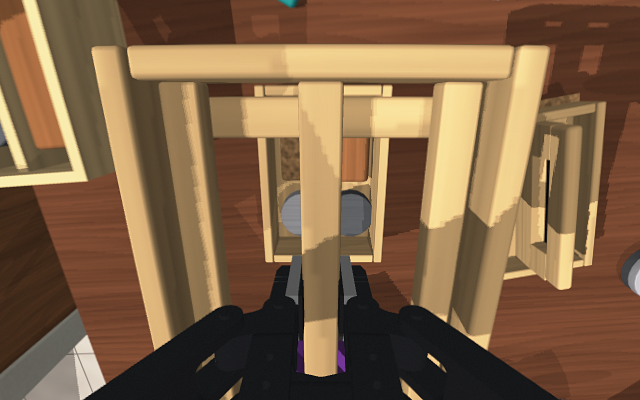

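The rack is held level and the crate is still in place. I carry it towards the tray.

Emit:
{"api": "servo_tool", "payload": {
  "translation": [
    [0.06,0,0],
    [0.16,0.01,0],
    [0.3,0.02,0.01],
    [0.45,0.03,0.02],
    [0.6,0.04,0.02],
    [0.75,0.05,0.02],
    [0.88,0.055,0.02],
    [0.96,0.057,0.02]
  ],
  "dr": [
    [0,0,0],
    [0,0,0],
    [0,0,-0.005],
    [0,0,-0.01],
    [0,0,-0.015],
    [0,0,-0.02],
    [0,0,-0.02],
    [0,0,-0.02]
  ]
}}

```text
time_s: 11.52
eef_pos: [0.4963, 0.1144, 0.246]
tool_rot: [-0.003, -0.705, 0.709, 0.002]
force: [-0.7, 0.3, -1.9]
opening: 0.0149
```

Emit:
{"api": "servo_tool", "payload": {
  "translation": [
    [0.12,0,0],
    [0.26,0,0],
    [0.4,0,0],
    [0.54,0,0],
    [0.68,0,0],
    [0.82,0,0],
    [0.95,0,0]
  ],
  "dr": [
    [0,0,0],
    [0,0,-0.003],
    [0,0,-0.006],
    [0,0,-0.01],
    [0,0,-0.012],
    [0,0,-0.012],
    [0,0,-0.012]
  ]
}}

```text
time_s: 12.1
eef_pos: [0.496, -0.121, 0.2462]
tool_rot: [0.001, 0.719, -0.695, -0.003]
force: [0.7, 0.1, -1.5]
opening: 0.0145
```

```bash
python3 - <<'E'
from h import *
st()
plan((.4901,-.331,.22,-85.5),(.4901,-.331,.006,-85.5))
E
```

```text
t 12.10 p [ 0.496  -0.121   0.2462] yaw -88.11 z [-0.0062  0.0024 -1.    ] F [ 0.7387  0.0617 -1.5112] open 0.0145 q [-0.4581  0.3573  1.6936 -0.0006  1.0972  1.0799]
tr [0.839  0.0509 0.103 ] dr [ 0.0019  0.0009 -0.0145] rows>=5.1
tr [0.8412 0.0457 0.959 ] dr [ 0.0019  0.0009 -0.0145] rows>=7.7
```

Emit:
{"api": "servo_tool", "payload": {
  "translation": [
    [0.12,0,0],
    [0.26,0.01,0],
    [0.4,0.02,0.03],
    [0.54,0.03,0.06],
    [0.68,0.04,0.09],
    [0.79,0.05,0.1],
    [0.84,0.05,0.1],
    [0.84,0.05,0.1]
  ],
  "dr": [
    [0,0,0],
    [0,0,-0.003],
    [0,0,-0.006],
    [0,0,-0.01],
    [0,0,-0.0145],
    [0,0,-0.0145],
    [0,0,-0.0145],
    [0,0,-0.0145]
  ]
}}

```text
time_s: 12.77
eef_pos: [0.4915, -0.3322, 0.2211]
tool_rot: [0.0, 0.733, -0.68, -0.002]
force: [-0.1, -0.6, -2.0]
opening: 0.0147
```

```bash
python3 - <<'E'
from h import *
import pickle
st()
ci=camera_info("wrist"); im=get_image("wrist"); cv2.imwrite("pics/w9.png",im[:,:,::-1]); pickle.dump(ci,open("w9.pkl","wb"))
cv2.imwrite("pics/t9.png",get_image("top")[:,:,::-1])
st()
plan((.4901,-.331,.04,-85.5),(.4901,-.331,.006,-85.5))
E
```

```text
t 12.77 p [ 0.4915 -0.3322  0.2211] yaw -85.68 z [-0.0035  0.0023 -1.    ] F [-0.0808 -0.5865 -1.9579] open 0.0147 q [-0.7821  0.498   1.5224 -0.0009  1.1253  0.7137]
t 12.87 p [ 0.492  -0.3284  0.2221] yaw -85.51 z [-0.0034  0.0042 -1.    ] F [-0.8103  0.4834 -2.3724] open 0.0145 q [-0.7777  0.4949  1.5251  0.0007  1.127   0.7144]
tr [0.013  0.0061 0.7284] dr [ 0.001   0.0014 -0.0001] rows>=4.4
tr [0.0136 0.0057 0.8644] dr [ 0.001   0.0014 -0.0001] rows>=5.2
```

View pics/w9.png

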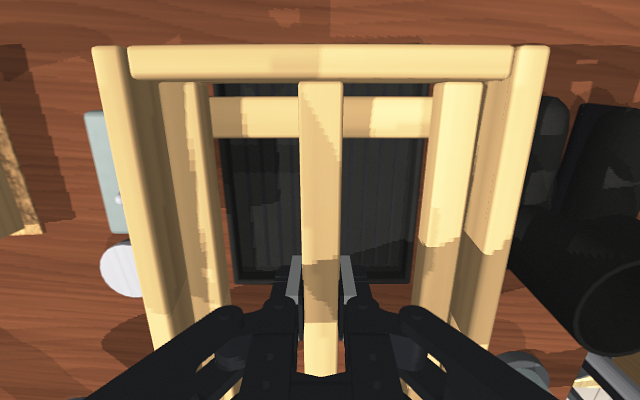

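Emit:
{"api": "servo_tool", "payload": {
  "translation": [
    [0.013,0.006,0.08],
    [0.013,0.006,0.2],
    [0.013,0.006,0.34],
    [0.013,0.006,0.48],
    [0.013,0.006,0.6],
    [0.013,0.006,0.7],
    [0.013,0.006,0.76],
    [0.013,0.006,0.8],
    [0.013,0.006,0.825],
    [0.013,0.006,0.84],
    [0.013,0.006,0.84]
  ],
  "dr": [
    [0,0,0],
    [0,0,0],
    [0,0,0],
    [0,0,0],
    [0,0,0],
    [0,0,0],
    [0,0,0],
    [0,0,0],
    [0,0,0],
    [0,0,0],
    [0,0,0]
  ]
}}

```text
time_s: 13.78
eef_pos: [0.4925, -0.3325, 0.0142]
tool_rot: [-0.0, 0.735, -0.678, -0.0]
force: [-0.0, -0.7, -1.2]
opening: 0.0146
```

```bash
python3 - <<'E'
from h import *
import pickle
st()
ci=camera_info("wrist"); im=get_image("wrist"); cv2.imwrite("pics/w10.png",im[:,:,::-1]); pickle.dump(ci,open("w10.pkl","wb"))
st()
plan((.4901,-.331,.006,-85.5))
E
```

```text
t 13.78 p [ 0.4925 -0.3325  0.0142] yaw -85.40 z [ 0.      0.0001 -1.    ] F [-0.0154 -0.7356 -1.1567] open 0.0146 q [-0.7818  0.7975  1.6497  0.0001  0.6944  0.7086]
t 13.83 p [ 0.4927 -0.3329  0.0148] yaw -85.41 z [ 0.0008 -0.0007 -1.    ] F [-1.0836 -0.1412 -1.9381] open 0.0149 q [-0.782   0.7967  1.6493  0.0001  0.6946  0.7086]
tr [-0.0086  0.0098  0.035 ] dr [-0.0002 -0.0002  0.0005] rows>=0.2
```

View pics/w10.png

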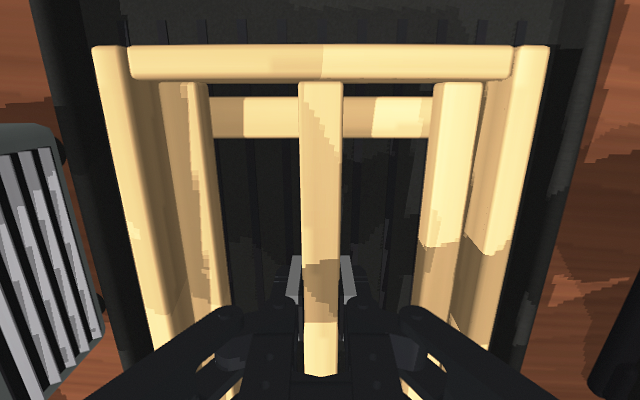

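Emit:
{"api": "servo_tool", "payload": {
  "translation": [
    [-0.004,0.005,0.01],
    [-0.008,0.01,0.02],
    [-0.008,0.01,0.026],
    [-0.008,0.01,0.028]
  ],
  "dr": [
    [0,0,0],
    [0,0,0],
    [0,0,0],
    [0,0,0]
  ]
}}

```text
time_s: 14.17
eef_pos: [0.4894, -0.3312, 0.0072]
tool_rot: [-0.0, 0.735, -0.679, -0.0]
force: [0.2, -0.8, -2.4]
opening: 0.0147
```

Emit:
{"api": "servo_tool", "payload": {
  "translation": [
    [0,0,0.002],
    [0,0,0.004]
  ],
  "dr": [
    [0,0,0],
    [0,0,0]
  ]
}}

```text
time_s: 14.33
eef_pos: [0.4895, -0.3314, 0.0066]
tool_rot: [0.0, 0.735, -0.678, 0.0]
force: [-3.1, 1.7, 6.4]
opening: 0.015
```

Emit:
{"api": "servo_tool", "payload": {
  "translation": [
    [0,0,0],
    [0,0,0],
    [0,0,0],
    [0,0,0]
  ],
  "dr": [
    [0,0,0],
    [0,0,0],
    [0,0,0],
    [0,0,0]
  ],
  "claw": 42
}}

```text
time_s: 14.67
eef_pos: [0.4898, -0.3315, 0.0062]
tool_rot: [0.0, 0.735, -0.678, 0.0]
force: [-0.4, 0.0, -0.6]
opening: 0.0359
```

Emit:
{"api": "servo_tool", "payload": {
  "translation": [
    [0,0,-0.05],
    [0,0,-0.15],
    [0,0,-0.3],
    [0,0,-0.46],
    [0,0,-0.62],
    [0,0,-0.78],
    [0,0,-0.9],
    [0,0,-0.9]
  ],
  "dr": [
    [0,0,0],
    [0,0,0],
    [0,0,0],
    [0,0,0],
    [0,0,0],
    [0,0,0],
    [0,0,0],
    [0,0,0]
  ]
}}

```text
time_s: 15.33
eef_pos: [0.4928, -0.3341, 0.2397]
tool_rot: [0.0, 0.735, -0.678, 0.008]
force: [0.9, -1.0, -0.2]
opening: 0.0358
```

```bash
python3 - <<'E'
from h import *
import pickle
st()
ci=camera_info("wrist"); im=get_image("wrist"); cv2.imwrite("pics/w11.png",im[:,:,::-1]); pickle.dump(ci,open("w11.pkl","wb"))
st()
E
```

```text
t 15.33 p [ 0.4928 -0.3341  0.2397] yaw -85.43 z [ 0.0114 -0.0113 -0.9999] F [ 0.9077 -1.0311 -0.2239] open 0.0358 q [-0.7834  0.4716  1.512   0.0001  1.142   0.7076]
t 15.38 p [ 0.4914 -0.3329  0.2364] yaw -85.44 z [ 0.0075 -0.0074 -0.9999] F [ 0.2517 -0.5682 -0.0796] open 0.0358 q [-0.7836  0.475   1.5161  0.      1.14    0.7076]
```

View pics/w11.png

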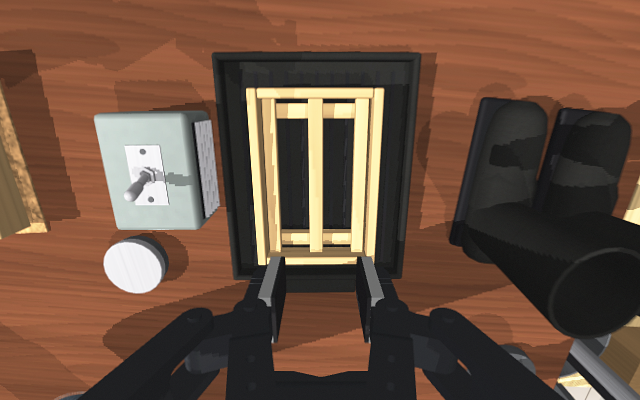

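The rack lies flat in the tray. The toggle is off and leans towards the robot, tip at about (131,196). The tote goes back next.

```bash
python3 - <<'E'
from h import *
import pickle
ci=pickle.load(open("w11.pkl","rb"))
print("tip",onz(ci,(131,196),.117))
quad(ci,"dryer",[(94,115),(184,112),(202,226),(119,229)],.078)
plan((.49,-.12,.28,-84),(.46,.107,.28,-82.9))
E
```

```text
tip [ 0.4839 -0.167   0.117 ]
dryer ctr [ 0.4952 -0.1653  0.078 ] sides [0.1148 0.085  0.1137 0.0877] yaws [5.0189 6.3381 5.8797 6.5896]
tr [-0.8481 -0.0634 -0.1807] dr [-0.0021 -0.0026 -0.008 ] rows>=5.2
tr [-1.7627 -0.016  -0.1883] dr [-0.0021 -0.0026 -0.0141] rows>=10.6
```

Emit:
{"api": "servo_tool", "payload": {
  "translation": [
    [-0.16,0,-0.1],
    [-0.32,0,-0.17],
    [-0.48,0,-0.17],
    [-0.64,0,-0.17],
    [-0.8,0,-0.17],
    [-0.95,0,-0.17]
  ],
  "dr": [
    [0,0,0],
    [0,0,0],
    [0,0,-0.01],
    [0,0,-0.01],
    [0,0,-0.01],
    [0,0,-0.01]
  ],
  "claw": 90
}}

```text
time_s: 15.88
eef_pos: [0.469, -0.0921, 0.2729]
tool_rot: [0.0, 0.745, -0.667, -0.001]
force: [0.7, 1.1, -0.2]
opening: 0.0767
```

```bash
python3 - <<'E'
from h import *
st()
plan((.45,.107,.28,-82.9))
E
```

```text
t 15.88 p [ 0.469  -0.0921  0.2729] yaw -83.68 z [-0.0022  0.0014 -1.    ] F [ 0.7295  1.0699 -0.1813] open 0.0767 q [-0.4284  0.2758  1.7361  0.0004  1.1322  1.0319]
tr [-0.7998 -0.012  -0.0274] dr [ 0.0006  0.0005 -0.0043] rows>=4.8
```

Emit:
{"api": "servo_tool", "payload": {
  "translation": [
    [-0.16,0,-0.02],
    [-0.32,-0.03,-0.02],
    [-0.48,-0.05,-0.02],
    [-0.64,-0.07,-0.02],
    [-0.79,-0.08,-0.02],
    [-0.79,-0.08,-0.02],
    [-0.79,-0.08,-0.02]
  ],
  "dr": [
    [0,0,0],
    [0,0,0],
    [0,0,0],
    [0,0,-0.004],
    [0,0,-0.004],
    [0,0,-0.004],
    [0,0,-0.004]
  ]
}}

```text
time_s: 16.47
eef_pos: [0.4673, 0.1059, 0.2777]
tool_rot: [0.001, 0.751, -0.66, -0.001]
force: [0.5, -0.0, 0.5]
opening: 0.0771
```

```bash
python3 - <<'E'
from h import *
import pickle
st()
ci=camera_info("wrist"); im=get_image("wrist"); cv2.imwrite("pics/w12.png",im[:,:,::-1]); pickle.dump(ci,open("w12.pkl","wb"))
st()
E
```

```text
t 16.47 p [0.4673 0.1059 0.2777] yaw -82.65 z [-0.0024 -0.0002 -1.    ] F [ 0.4662 -0.0213  0.5069] open 0.0771 q [-0.0108  0.2715  1.7268 -0.0003  1.1457  1.4318]
t 16.52 p [0.4678 0.1045 0.2778] yaw -82.79 z [-0.002  -0.0005 -1.    ] F [ 0.2844  0.7371 -1.026 ] open 0.0772 q [-0.0134  0.2715  1.7265 -0.0006  1.1456  1.4317]
```

View pics/w12.png

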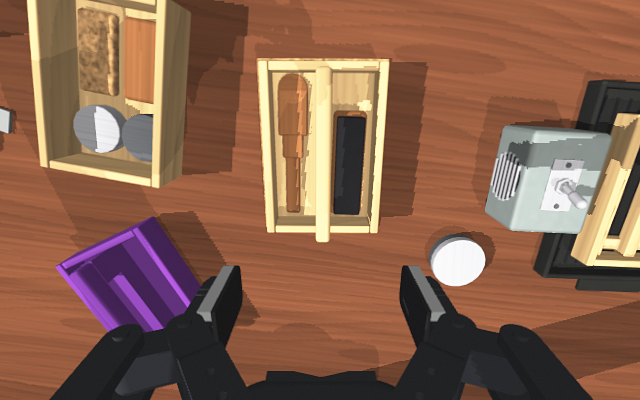

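```bash
python3 - <<'E'
from h import *
import pickle
ci=pickle.load(open("w12.pkl","rb"))
quad(ci,"tote",[(258,59),(390,59),(377.5,232.5),(267,232.5)],.054)
f=onz(ci,(322,67),.104);n=onz(ci,(322,241),.104);print("bar",f,n,(f+n)/2,np.degrees(np.arctan2(*(f-n)[[1,0]])))
plan((.4885,.1066,.16,-82.9),(.4885,.1066,.0745,-82.9))
E
```

```text
tote ctr [0.4903 0.1081 0.054 ] sides [0.2004 0.1401 0.2003 0.1396] yaws [6.9592 6.8033 7.3189 7.3604]
bar [0.5773 0.1208 0.104 ] [0.4025 0.098  0.104 ] [0.4899 0.1094 0.104 ] 7.399344489813095
tr [ 0.0021 -0.0844  0.4711] dr [ 0.0007 -0.0001  0.0006] rows>=2.9
tr [ 0.002  -0.0851  0.8131] dr [ 0.0007 -0.0001  0.0006] rows>=4.9
```

Emit:
{"api": "servo_tool", "payload": {
  "translation": [
    [0,-0.084,0.15],
    [0,-0.084,0.3],
    [0,-0.084,0.45],
    [0,-0.084,0.6],
    [0,-0.084,0.72],
    [0,-0.084,0.81],
    [0,-0.084,0.81],
    [0,-0.084,0.81]
  ],
  "dr": [
    [0,0,0],
    [0,0,0],
    [0,0,0],
    [0,0,0],
    [0,0,0],
    [0,0,0],
    [0,0,0],
    [0,0,0]
  ]
}}

```text
time_s: 17.18
eef_pos: [0.4888, 0.105, 0.075]
tool_rot: [0.001, 0.749, -0.663, -0.001]
force: [0.8, 0.3, 0.3]
opening: 0.0771
```

Emit:
{"api": "servo_tool", "payload": {
  "translation": [
    [0,0,0],
    [0,0,0],
    [0,0,0],
    [0,0,0],
    [0,0,0],
    [0,0,0]
  ],
  "dr": [
    [0,0,0],
    [0,0,0],
    [0,0,0],
    [0,0,0],
    [0,0,0],
    [0,0,0]
  ],
  "claw": 0,
  "grip_force": 70
}}

```text
time_s: 17.68
eef_pos: [0.4902, 0.1068, 0.0773]
tool_rot: [-0.001, 0.749, -0.662, 0.001]
force: [-1.2, 1.5, 7.0]
opening: 0.0149
```

```bash
python3 - <<'E'
from h import *
st()
import pickle
ci=pickle.load(open("w12.pkl","rb"))
# crate rim from w12
im=cv2.imread("pics/w12.png"); crop(im,20,200,0,195,4,"c12.png")
E
```

```text
t 17.68 p [0.4902 0.1068 0.0773] yaw -82.92 z [ 0.0022  0.0002 -1.    ] F [-1.2167  1.4921  7.0371] open 0.0149 q [-0.0086  0.6165  1.8687  0.0003  0.6541  1.4383]
```

View pics/c12.png

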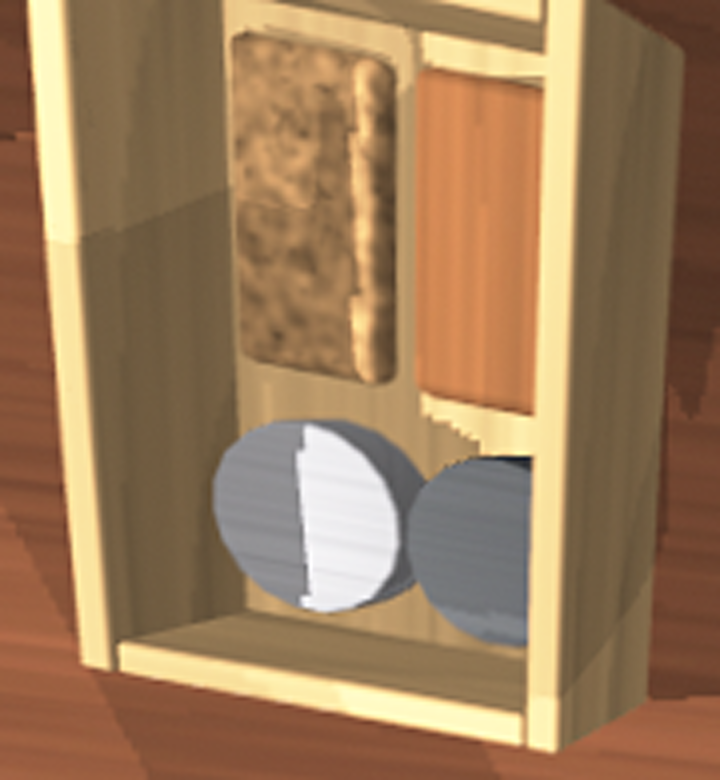

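```bash
python3 - <<'E'
from h import *
im=cv2.imread("pics/w8.png"); crop(im,245,405,75,275,3.5,"c8.png")
E
```

```text
(no output)
```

View pics/c8.png

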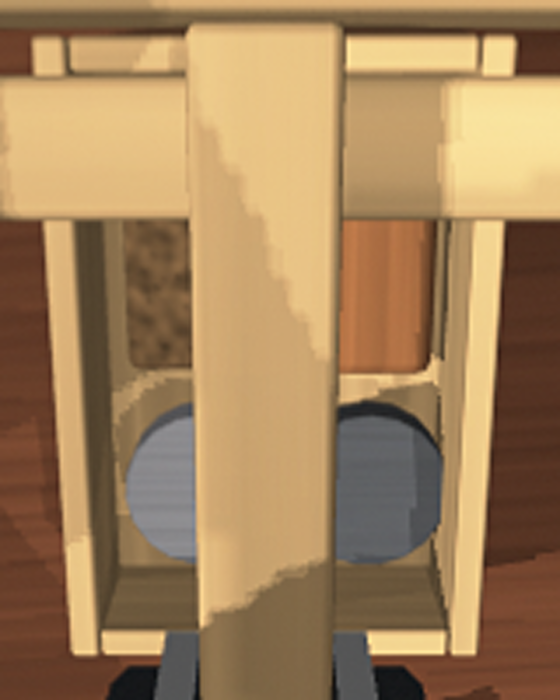

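```bash
python3 - <<'E'
from h import *
import pickle
ci=pickle.load(open("w8.pkl","rb"))
c=lambda x,y:(245+x/3.5-.36,75+y/3.5-.36)
quad(ci,"crate",[c(32,36),c(517,36),c(476,657),c(70,657)],.064)
ci=pickle.load(open("w12.pkl","rb"))
c=lambda x,y:(20+x/4-.4,0+y/4-.4)
print("near corners w12",onz(ci,c(82,668),.064),onz(ci,c(557,750),.064))
yw=np.radians(-3.7);u=np.array([np.cos(yw),np.sin(yw)]);v=np.array([-u[1],u[0]])
C=np.array([.531,.3568]);print(C-.1*u+.07*v,C-.1*u-.07*v)
# held rack in w8: tool at [.5317,.3575,.2585]; rim z = tool z -.0555+.056+.04
ci=pickle.load(open("w4.pkl","rb"))
# held tote w4: tool [.5322 .3606 .2619]: rim z=.2619-.0707+.05
P=[onz(ci,p,.2412) for p in((177,63),(465,63))];print("held tote far corners",P,np.linalg.norm(P[0]-P[1]),np.degrees(np.arctan2(*(P[0]-P[1])[[1,0]]))-90)
m=(P[0]+P[1])[:2]/2; t=np.radians(-3.8); print("centre",m-.1*np.array([np.cos(t),np.sin(t)]))
E
```

```text
crate ctr [0.5301 0.3581 0.064 ] sides [0.1995 0.139  0.199  0.1392] yaws [-3.8842 -3.8176 -3.8516 -3.664 ]
near corners w12 [0.4354 0.4337 0.064 ] [0.428  0.2948 0.064 ]
[0.4357 0.4331] [0.4267 0.2934]
held tote far corners [array([0.637 , 0.4245, 0.2412]), array([0.6274, 0.2867, 0.2412])] 0.13814254127286082 -3.957738445599631
centre [0.5324 0.3622]
```

Emit:
{"api": "servo_tool", "payload": {
  "translation": [
    [0,0,-0.03],
    [0,0,-0.1],
    [0,0,-0.2],
    [0,0,-0.34],
    [0,0,-0.48],
    [0,0,-0.62],
    [0,0,-0.7],
    [0,0,-0.7]
  ],
  "dr": [
    [0,0,0],
    [0,0,0],
    [0,0,0],
    [0,0,0],
    [0,0,0],
    [0,0,0],
    [0,0,0],
    [0,0,0]
  ]
}}

```text
time_s: 18.35
eef_pos: [0.4919, 0.1068, 0.2554]
tool_rot: [-0.003, 0.75, -0.662, 0.004]
force: [1.3, 0.3, -6.4]
opening: 0.0147
```

```bash
python3 - <<'E'
from h import *
st()
plan((.5305,.3565,.24,-93.8))
E
```

```text
t 18.35 p [0.4919 0.1068 0.2554] yaw -82.90 z [ 0.0096 -0.     -1.    ] F [ 1.3293  0.272  -6.3605] open 0.0147 q [-0.0086  0.329   1.7098  0.0001  1.0931  1.4383]
tr [-0.9721 -0.2762  0.0632] dr [-0.0031 -0.0001  0.0606] rows>=6.1
```

Emit:
{"api": "servo_tool", "payload": {
  "translation": [
    [-0.08,-0.02,0],
    [-0.2,-0.05,0],
    [-0.34,-0.09,0],
    [-0.48,-0.13,0.02],
    [-0.62,-0.17,0.04],
    [-0.76,-0.21,0.06],
    [-0.88,-0.25,0.06],
    [-0.95,-0.275,0.06],
    [-0.972,-0.276,0.06],
    [-0.972,-0.276,0.06],
    [-0.972,-0.276,0.06]
  ],
  "dr": [
    [0,0,0],
    [0,0,0.01],
    [0,0,0.02],
    [0,0,0.03],
    [0,0,0.04],
    [0,0,0.05],
    [0,0,0.06],
    [0,0,0.0605],
    [0,0,0.0605],
    [0,0,0.0605],
    [0,0,0.0605]
  ]
}}

```text
time_s: 19.27
eef_pos: [0.5263, 0.3551, 0.2336]
tool_rot: [-0.003, -0.683, 0.73, 0.001]
force: [-0.2, -0.6, -5.9]
opening: 0.0145
```

```bash
python3 - <<'E'
from h import *
import pickle
st()
ci=camera_info("wrist"); im=get_image("wrist"); cv2.imwrite("pics/w13.png",im[:,:,::-1]); pickle.dump(ci,open("w13.pkl","wb"))
st()
plan((.5305,.3565,.145,-93.8))
E
```

```text
t 19.27 p [0.5263 0.3551 0.2336] yaw -93.77 z [-0.005  -0.0032 -1.    ] F [-0.2086 -0.5921 -5.8995] open 0.0145 q [ 0.4182  0.5411  1.3993 -0.001   1.207   2.0552]
t 19.32 p [0.5267 0.3547 0.2342] yaw -93.83 z [-0.0041 -0.0027 -1.    ] F [-0.118  -0.3147 -5.7571] open 0.0146 q [ 0.4173  0.5402  1.3992 -0.0009  1.207   2.0553]
tr [-0.0094 -0.016   0.3566] dr [ 0.0012 -0.001  -0.0002] rows>=2.1
```

View pics/w13.png

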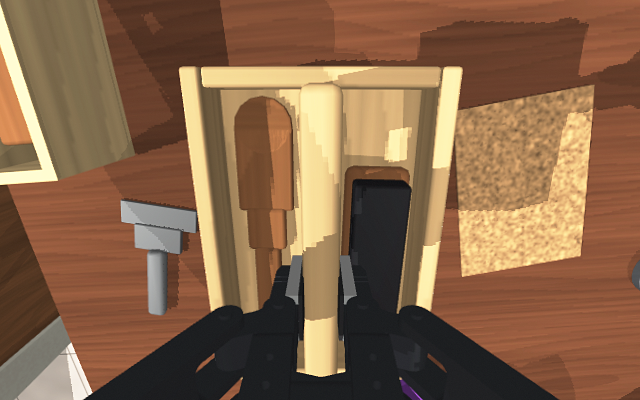

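```bash
python3 - <<'E'
from h import *
import pickle
ci=pickle.load(open("w13.pkl","rb"))
for off in(.0705,.073):
    P=[onz(ci,p,.2336-off+.05) for p in((180,67),(462,67))]
    w=np.linalg.norm(P[0]-P[1]); m=(P[0]+P[1])[:2]/2; t=np.radians(-3.8); c=m-.1*np.array([np.cos(t),np.sin(t)]); print(off,w,c,"rel TCP",c-[.5263,.3551], np.degrees(np.arctan2(*(P[0]-P[1])[[1,0]]))-90)
E
```

```text
0.0705 0.1345350213531961 [0.5243 0.3566] rel TCP [-0.002   0.0015] -3.7919034548379784
0.073 0.13659754661319273 [0.5245 0.3566] rel TCP [-0.0018  0.0015] -3.79190345483795
```

```bash
python3 - <<'E'
from h import *
plan((.5325,.3562,.15,-93.8),(.5325,.3562,.1285,-93.8))
E
```

```text
tr [-0.0087 -0.0239  0.3366] dr [ 0.0012 -0.001  -0.0002] rows>=2.0
tr [-0.009  -0.0243  0.4226] dr [ 0.0012 -0.001  -0.0002] rows>=2.5
```

Emit:
{"api": "servo_tool", "payload": {
  "translation": [
    [-0.009,-0.024,0.06],
    [-0.009,-0.024,0.14],
    [-0.009,-0.024,0.22],
    [-0.009,-0.024,0.29],
    [-0.009,-0.024,0.33],
    [-0.009,-0.024,0.335],
    [-0.009,-0.024,0.335]
  ],
  "dr": [
    [0,0,0],
    [0,0,0],
    [0,0,0],
    [0,0,0],
    [0,0,0],
    [0,0,0],
    [0,0,0]
  ]
}}

```text
time_s: 19.9
eef_pos: [0.5343, 0.3572, 0.1513]
tool_rot: [-0.001, -0.683, 0.731, 0.0]
force: [0.4, -0.4, -5.4]
opening: 0.0147
```

```bash
python3 - <<'E'
from h import *
st()
plan((.5325,.3562,.1285,-93.8))
E
```

```text
t 19.90 p [0.5343 0.3572 0.1513] yaw -93.88 z [-0.0016 -0.0008 -1.    ] F [ 0.3708 -0.3825 -5.3799] open 0.0147 q [ 0.4157  0.6442  1.4562 -0.0001  1.043   2.0543]
tr [0.0043 0.0066 0.0912] dr [ 0.0005 -0.0003 -0.0004] rows>=0.5
```

Emit:
{"api": "servo_tool", "payload": {
  "translation": [
    [0.003,0.004,0.015],
    [0.004,0.006,0.03],
    [0.004,0.006,0.045],
    [0.004,0.006,0.06],
    [0.004,0.006,0.072],
    [0.004,0.006,0.08]
  ],
  "dr": [
    [0,0,0],
    [0,0,0],
    [0,0,0],
    [0,0,0],
    [0,0,0],
    [0,0,0]
  ]
}}

```text
time_s: 20.4
eef_pos: [0.5326, 0.3572, 0.132]
tool_rot: [-0.0, -0.683, 0.73, 0.0]
force: [0.4, 0.3, -6.0]
opening: 0.0147
```

Emit:
{"api": "servo_tool", "payload": {
  "translation": [
    [0,0,0],
    [0,0,0.003]
  ],
  "dr": [
    [0,0,0],
    [0,0,0]
  ]
}}

```text
time_s: 20.57
eef_pos: [0.5328, 0.3572, 0.1316]
tool_rot: [0.0, -0.683, 0.73, -0.0]
force: [0.5, -0.4, -5.5]
opening: 0.0147
```

The battens are already below rim level with no contact, so the tote is inside the rim. I continue gently.

Emit:
{"api": "servo_tool", "payload": {
  "translation": [
    [0,0,0.006],
    [0,0,0.01],
    [0,0,0.012]
  ],
  "dr": [
    [0,0,0],
    [0,0,0],
    [0,0,0]
  ]
}}

```text
time_s: 20.82
eef_pos: [0.5329, 0.3573, 0.1294]
tool_rot: [0.0, -0.683, 0.73, -0.0]
force: [-1.7, -0.7, 1.4]
opening: 0.0144
```

Emit:
{"api": "servo_tool", "payload": {
  "translation": [
    [0,0,0.003],
    [0,0,0.005]
  ],
  "dr": [
    [0,0,0],
    [0,0,0]
  ]
}}

```text
time_s: 20.98
eef_pos: [0.5329, 0.3573, 0.1293]
tool_rot: [0.0, -0.683, 0.73, -0.0]
force: [-3.3, -1.5, 8.1]
opening: 0.0148
```

Emit:
{"api": "servo_tool", "payload": {
  "translation": [
    [0,0,0],
    [0,0,0],
    [0,0,0],
    [0,0,0],
    [0,0,0]
  ],
  "dr": [
    [0,0,0],
    [0,0,0],
    [0,0,0],
    [0,0,0],
    [0,0,0]
  ],
  "claw": 90
}}

```text
time_s: 21.4
eef_pos: [0.533, 0.3572, 0.1274]
tool_rot: [0.0, -0.683, 0.73, -0.0]
force: [-0.1, 0.3, -0.4]
opening: 0.0741
```

Emit:
{"api": "servo_tool", "payload": {
  "translation": [
    [0,0,-0.1],
    [0,0,-0.25],
    [0,0,-0.4],
    [0,0.1,-0.55],
    [0,0.2,-0.7],
    [0,0.2,-0.7],
    [0,0.2,-0.7]
  ],
  "dr": [
    [0,0,0],
    [0,0,0],
    [0,0,0],
    [0,0,0],
    [0,0,0],
    [0,0,0],
    [0,0,0]
  ]
}}

```text
time_s: 21.98
eef_pos: [0.4829, 0.3615, 0.306]
tool_rot: [0.003, -0.684, 0.73, -0.001]
force: [0.5, 0.0, -0.3]
opening: 0.0768
```

```bash
python3 - <<'E'
from h import *
import pickle
st()
ci=camera_info("wrist"); im=get_image("wrist"); cv2.imwrite("pics/w14.png",im[:,:,::-1]); pickle.dump(ci,open("w14.pkl","wb"))
cv2.imwrite("pics/s14.png",get_image("scene")[:,:,::-1])
crop(cv2.imread("pics/s14.png"),380,480,190,300,5,"c14s.png")
E
```

```text
t 21.98 p [0.4829 0.3615 0.306 ] yaw -93.74 z [ 0.0062  0.0032 -1.    ] F [ 0.4846  0.0105 -0.2819] open 0.0768 q [0.4575 0.4206 1.4025 0.0002 1.3115 2.0935]
```

View pics/w14.png

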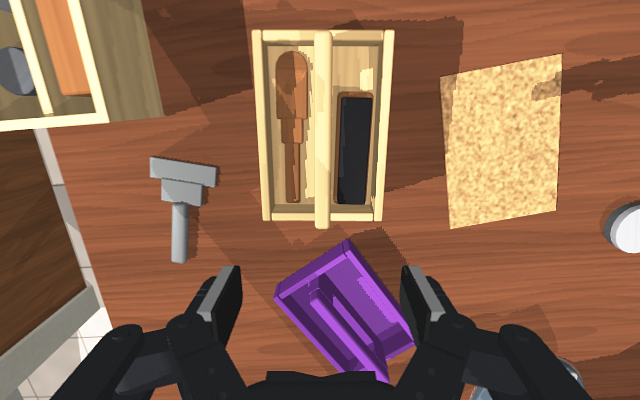

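View pics/c14s.png

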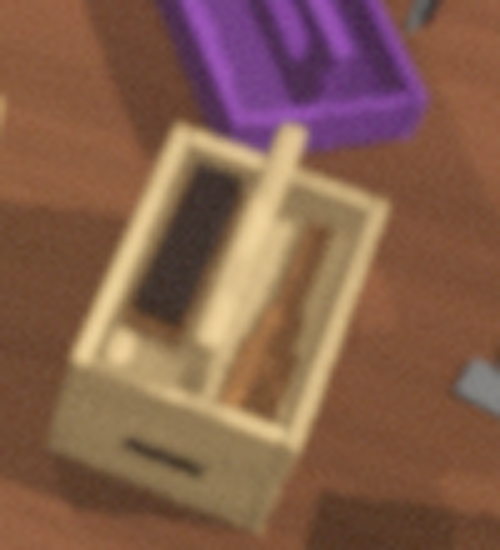

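```bash
python3 - <<'E'
from h import *
import pickle
ci=pickle.load(open("w14.pkl","rb"))
quad(ci,"tote",[(252,30),(395,30),(382.5,221),(263,220.5)],.106)
f=onz(ci,(323,32),.156);n=onz(ci,(322,228),.156);print((f+n)/2,np.linalg.norm(f-n))
plan((.46,.12,.27,-90),(.43,-.05,.25,-86),(.43,-.165,.25,-85.6))
E
```

```text
tote ctr [0.5318 0.3585 0.106 ] sides [0.1983 0.1389 0.1985 0.1392] yaws [-3.879  -3.818  -3.8095 -3.903 ]
[0.532  0.3591 0.156 ] 0.17566437241965233
tr [0.9652 0.0269 0.1271] dr [ 0.     -0.0001 -0.0211] rows>=5.8
tr [1.6516 0.1015 0.2074] dr [ 0.     -0.0001 -0.0434] rows>=10.0
tr [2.1106 0.071  0.2076] dr [ 0.     -0.0001 -0.0456] rows>=12.7
```

Emit:
{"api": "servo_tool", "payload": {
  "translation": [
    [0.96,0.03,0.12],
    [0.96,0.03,0.12],
    [0.96,0.03,0.12],
    [0.96,0.03,0.12],
    [0.96,0.03,0.12],
    [0.96,0.03,0.12]
  ],
  "dr": [
    [0,0,-0.02],
    [0,0,-0.02],
    [0,0,-0.02],
    [0,0,-0.02],
    [0,0,-0.02],
    [0,0,-0.02]
  ],
  "claw": 0
}}

```text
time_s: 22.58
eef_pos: [0.458, 0.1186, 0.2695]
tool_rot: [-0.002, -0.705, 0.709, 0.002]
force: [0.1, -1.8, -0.5]
opening: 0.0032
```

```bash
python3 - <<'E'
from h import *
st()
plan((.43,-.04,.25,-86),(.43,-.12,.25,-85.6))
E
```

```text
t 22.58 p [0.458  0.1186 0.2695] yaw -90.29 z [-0.0054 -0.001  -1.    ] F [ 0.0977 -1.775  -0.5366] open 0.0032 q [ 0.0172  0.2743  1.7493 -0.001   1.1233  1.5934]
tr [0.6349 0.1085 0.0794] dr [ 0.0017 -0.0003 -0.0238] rows>=3.9
tr [0.9549 0.1069 0.0797] dr [ 0.0017 -0.0003 -0.026 ] rows>=5.8
```

Emit:
{"api": "servo_tool", "payload": {
  "translation": [
    [0.95,0.11,0.08],
    [0.95,0.11,0.08],
    [0.95,0.11,0.08],
    [0.95,0.11,0.08],
    [0.95,0.11,0.08],
    [0.95,0.11,0.08],
    [0.95,0.11,0.08],
    [0.95,0.11,0.08]
  ],
  "dr": [
    [0,0,-0.026],
    [0,0,-0.026],
    [0,0,-0.026],
    [0,0,-0.026],
    [0,0,-0.026],
    [0,0,-0.026],
    [0,0,-0.026],
    [0,0,-0.026]
  ]
}}

```text
time_s: 23.25
eef_pos: [0.4301, -0.1176, 0.2502]
tool_rot: [0.0, 0.732, -0.681, -0.002]
force: [0.1, 0.8, -0.5]
opening: -0.0001
```

```bash
python3 - <<'E'
from h import *
import pickle
st()
ci=camera_info("wrist"); im=get_image("wrist"); cv2.imwrite("pics/w15.png",im[:,:,::-1]); pickle.dump(ci,open("w15.pkl","wb"))
st()
E
```

```text
t 23.25 p [ 0.4301 -0.1176  0.2502] yaw -85.83 z [-0.0039  0.0024 -1.    ] F [ 0.1345  0.8123 -0.4698] open -0.0001 q [-0.5186  0.2611  1.8357  0.0001  1.0493  0.9794]
t 23.30 p [ 0.4302 -0.1162  0.2505] yaw -85.70 z [-0.0036  0.0026 -1.    ] F [-0.3882  0.0044  0.1901] open 0.0002 q [-0.516   0.2601  1.8362  0.0005  1.0497  0.9795]
```

View pics/w15.png

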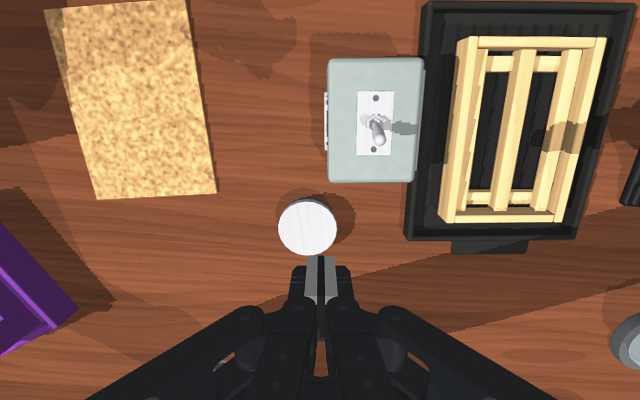

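```bash
python3 - <<'E'
from h import *
import pickle
ci=pickle.load(open("w15.pkl","rb"))
quad(ci,"dryer",[(328,58),(424,58),(413,182),(328,182)],.078)
a=onz(ci,(376,98),.080);b=onz(ci,(374,150),.080);print("screws",a,b,(a+b)/2,np.degrees(np.arctan2(*(a-b)[[1,0]])))
print("tip",onz(ci,(379,140),.115))
plan((.435,-.168,.2,-85.5),(.435,-.168,.101,-85.5),(.485,-.164,.101,-85.5))
E
```

```text
dryer ctr [ 0.4935 -0.1616  0.078 ] sides [0.1164 0.0875 0.1166 0.0873] yaws [4.5607 4.4807 4.3161 4.2356]
screws [ 0.5171 -0.161   0.08  ] [ 0.4685 -0.1652  0.08  ] [ 0.4928 -0.1631  0.08  ] 4.9860627829724065
tip [ 0.4826 -0.1623  0.115 ]
tr [ 0.2084 -0.0044  0.2015] dr [ 0.0011  0.0009 -0.0011] rows>=1.7
tr [ 0.2096 -0.0058  0.5975] dr [ 0.0011  0.0009 -0.0011] rows>=3.8
tr [ 0.2086 -0.2064  0.5968] dr [ 0.0011  0.0009 -0.0011] rows>=4.0
```

Emit:
{"api": "servo_tool", "payload": {
  "translation": [
    [0.209,0,0.1],
    [0.209,0,0.25],
    [0.209,0,0.4],
    [0.209,0,0.55],
    [0.209,0,0.6],
    [0.209,0,0.6],
    [0.209,0,0.6]
  ],
  "dr": [
    [0,0,-0.001],
    [0,0,-0.001],
    [0,0,-0.001],
    [0,0,-0.001],
    [0,0,-0.001],
    [0,0,-0.001],
    [0,0,-0.001]
  ]
}}

```text
time_s: 23.88
eef_pos: [0.4347, -0.1663, 0.1013]
tool_rot: [0.0, 0.736, -0.677, -0.002]
force: [0.0, 0.6, 0.3]
opening: 0.0
```

```bash
python3 - <<'E'
from h import *
import pickle
st()
ci=camera_info("wrist"); im=get_image("wrist"); cv2.imwrite("pics/w16.png",im[:,:,::-1])
st();plan((.46,-.166,.101,-85.5),(.485,-.1635,.101,-85.5))
E
```

```text
t 23.88 p [ 0.4347 -0.1663  0.1013] yaw -85.25 z [-0.0027  0.002  -1.    ] F [0.0278 0.604  0.3308] open 0.0000 q [-0.6063  0.5427  1.9408  0.0002  0.6615  0.8813]
t 23.93 p [ 0.4355 -0.167   0.1024] yaw -85.25 z [-0.0001  0.0002 -1.    ] F [-0.2577 -0.1027  0.1769] open 0.0001 q [-0.6066  0.5406  1.9397  0.0002  0.6615  0.8812]
tr [ 0.004  -0.0979  0.0057] dr [0.     0.0001 0.0014] rows>=0.6
tr [ 0.0023 -0.1984  0.0057] dr [0.     0.0001 0.0014] rows>=1.2
```

View pics/w16.png

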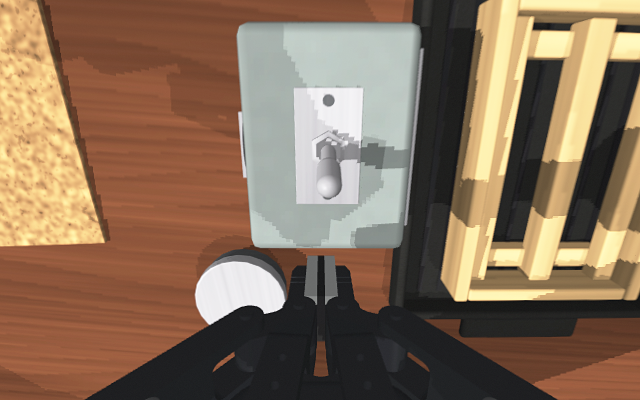

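Emit:
{"api": "servo_tool", "payload": {
  "translation": [
    [0.012,-0.04,0.004],
    [0.012,-0.08,0.004],
    [0.012,-0.11,0.004],
    [0.012,-0.13,0.004],
    [0.012,-0.15,0.004]
  ],
  "dr": [
    [0,0,0],
    [0,0,0],
    [0,0,0],
    [0,0,0],
    [0,0,0]
  ]
}}

```text
time_s: 24.35
eef_pos: [0.473, -0.1676, 0.102]
tool_rot: [0.0, 0.736, -0.678, -0.0]
force: [-2.4, 0.1, 1.2]
opening: -0.0003
```

Emit:
{"api": "servo_tool", "payload": {
  "translation": [
    [0,-0.015,0],
    [0,-0.03,0],
    [0,-0.045,0],
    [0,-0.052,0]
  ],
  "dr": [
    [0,0,0],
    [0,0,0],
    [0,0,0],
    [0,0,0]
  ]
}}

```text
time_s: 24.68
eef_pos: [0.4853, -0.1668, 0.1011]
tool_rot: [0.001, 0.735, -0.678, -0.001]
force: [-4.6, -2.7, 1.7]
opening: -0.0001
```

```bash
python3 - <<'E'
from h import *
import pickle
st()
ci=camera_info("wrist"); im=get_image("wrist"); cv2.imwrite("pics/w17.png",im[:,:,::-1])
st()
E
```

```text
t 24.68 p [ 0.4853 -0.1668  0.1011] yaw -85.32 z [-0.0018  0.0002 -1.    ] F [-4.5671 -2.7042  1.6608] open -0.0001 q [-0.5486  0.5831  1.8242 -0.0011  0.736   0.9412]
t 24.73 p [ 0.4852 -0.1669  0.1011] yaw -85.31 z [-0.0019  0.0001 -1.    ] F [-2.7066 -2.1289  1.0439] open 0.0001 q [-0.5487  0.5831  1.8243 -0.0013  0.7359  0.9413]
```

View pics/w17.png

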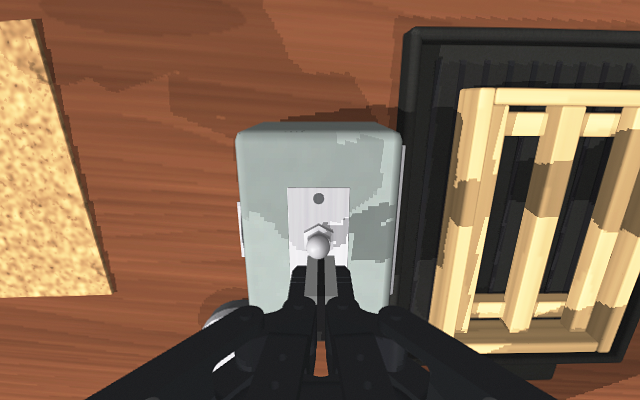

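Emit:
{"api": "servo_tool", "payload": {
  "translation": [
    [0,-0.01,0],
    [0,-0.02,0],
    [0,-0.03,0],
    [0,-0.03,0]
  ],
  "dr": [
    [0,0,0],
    [0,0,0],
    [0,0,0],
    [0,0,0]
  ]
}}

```text
time_s: 25.07
eef_pos: [0.4861, -0.1664, 0.1009]
tool_rot: [0.005, 0.736, -0.676, -0.006]
force: [-17.5, -8.6, 9.4]
opening: -0.0001
```

```bash
python3 - <<'E'
from h import *
import pickle
st()
ci=camera_info("wrist"); im=get_image("wrist"); cv2.imwrite("pics/w18.png",im[:,:,::-1])
E
```

```text
t 25.07 p [ 0.4861 -0.1664  0.1009] yaw -85.14 z [-0.0154  0.0012 -0.9999] F [-17.4795  -8.6486   9.3962] open -0.0001 q [-0.5434  0.5877  1.8129 -0.0102  0.7549  0.95  ]
```

View pics/w18.png

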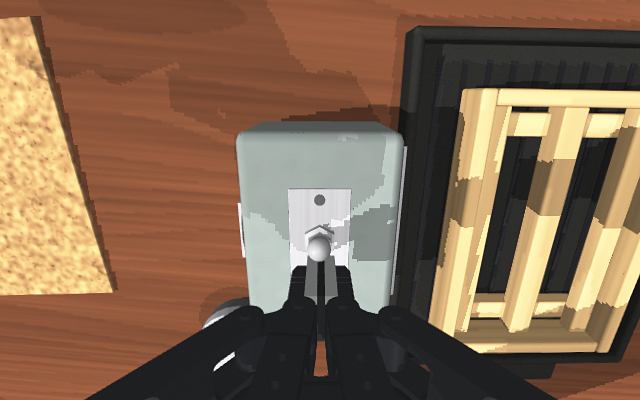

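```bash
python3 - <<'E'
from h import *
ci=camera_info("wrist")
for z in(.112,.117,.119):print(z,onz(ci,(319,248),z))
for P in([.4935,-.163,.083],[.4935,-.163,.119],[.4861,-.1664,.101],[.4971,-.1655,.101]):print(P,proj(ci,P))
im=cv2.imread("pics/w18.png"); crop(im,260,400,170,320,5,"c18.png")
E
```

```text
0.112 [ 0.5045 -0.1624  0.112 ]
0.117 [ 0.507  -0.1622  0.117 ]
0.119 [ 0.5081 -0.1621  0.119 ]
[0.4935, -0.163, 0.083] [318.9502 241.6778]
[0.4935, -0.163, 0.119] [318.2262 276.9133]
[0.4861, -0.1664, 0.101] [324.0446 270.6481]
[0.4971, -0.1655, 0.101] [324.1791 251.4886]
```

View pics/c18.png

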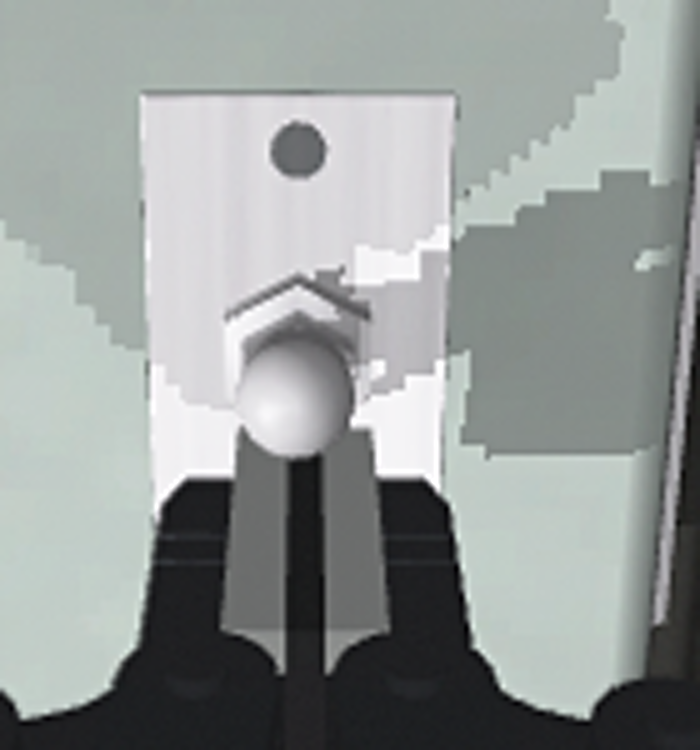

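The bat tip maps to x ≈ 0.507, which is about 13 mm past the centre line. So it has snapped over and the rising force is its end stop. I back off and verify.

Emit:
{"api": "servo_tool", "payload": {
  "translation": [
    [0,0.06,0],
    [0,0.15,0],
    [0,0.24,0],
    [0,0.24,-0.1],
    [0,0.24,-0.3],
    [0,0.24,-0.45],
    [0,0.24,-0.5],
    [0,0.24,-0.5]
  ],
  "dr": [
    [0,0,0],
    [0,0,0],
    [0,0,0],
    [0,0,0],
    [0,0,0],
    [0,0,0],
    [0,0,0],
    [0,0,0]
  ]
}}

```text
time_s: 25.78
eef_pos: [0.4363, -0.173, 0.2308]
tool_rot: [-0.001, 0.735, -0.678, 0.006]
force: [0.5, 0.0, -0.1]
opening: -0.0003
```

```bash
python3 - <<'E'
from h import *
st()
ci=camera_info("wrist"); im=get_image("wrist"); cv2.imwrite("pics/w19.png",im[:,:,::-1])
t=get_image("top"); cv2.imwrite("pics/t19.png",t[:,:,::-1]);cv2.imwrite("pics/s19.png",get_image("scene")[:,:,::-1])
import pickle; pickle.dump(ci,open("w19.pkl","wb"));st()
E
```

```text
t 25.78 p [ 0.4363 -0.173   0.2308] yaw -85.38 z [ 0.01   -0.0063 -0.9999] F [ 0.4992  0.0062 -0.0726] open -0.0003 q [-0.6167  0.3153  1.8192  0.0008  0.9953  0.8731]
t 25.93 p [ 0.4329 -0.1707  0.2257] yaw -85.38 z [-0.0005  0.0007 -1.    ] F [ 0.5999 -0.8555  0.261 ] open 0.0003 q [-0.6168  0.3223  1.8262  0.0004  0.9939  0.8731]
```

View pics/w19.png

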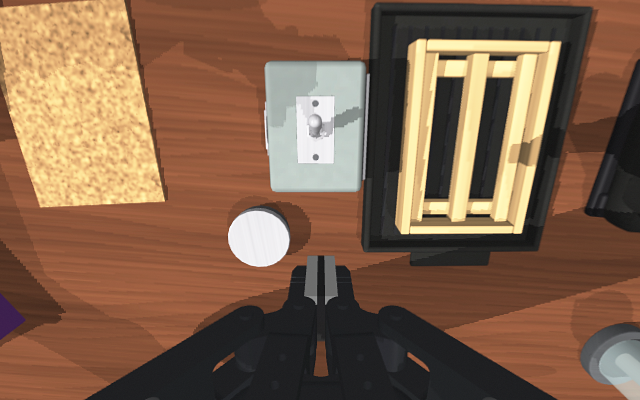

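View pics/t19.png

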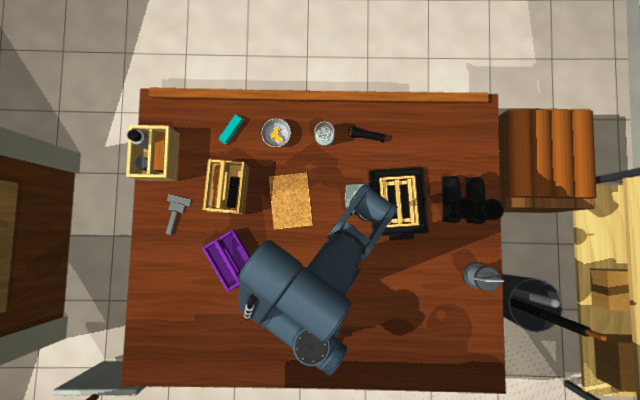

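View pics/s19.png

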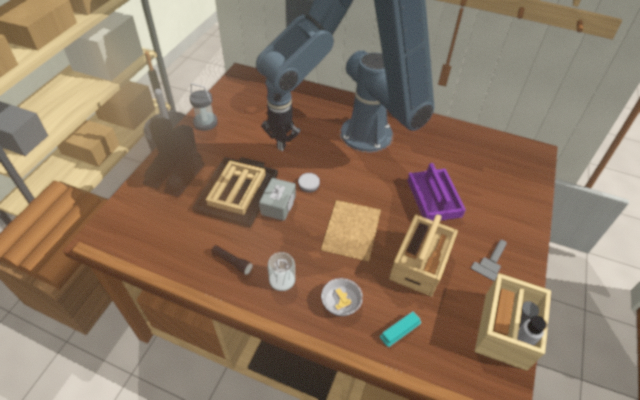

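```bash
python3 - <<'E'
from h import *
import pickle
ci=pickle.load(open("w19.pkl","rb"))
print("tip",onz(ci,(315,120),.117))
quad(ci,"rack",[(413,40),(561,41),(524,234),(398,234)],.046)
quad(ci,"tray",[(371,4),(592,8),(540,251),(362,248)],.025)
print(bot.job_done()); st()
E
```

```text
tip [ 0.5044 -0.162   0.117 ]
rack ctr [ 0.4882 -0.3277  0.046 ] sides [0.1977 0.1423 0.1994 0.1451] yaws [4.7795 5.5909 4.9918 4.3352]
tray ctr [ 0.4906 -0.3288  0.025 ] sides [0.2602 0.22   0.2655 0.2222] yaws [4.9467 5.4021 4.5721 3.2098]
the job is handed in; nothing more can be done
None
the job is handed in; nothing more can be done
```

The boot tray is set up and the job was handed in at about 26 s of the 70 s allowed; no verdict is reported.

- **Tote:** I lifted it off the stack and set it aside on the mat. After the rack was placed, I put it back on the crate. The battens went below the rim without touching. The last image has it within about 1 mm of the crate's centre, 3.9° yaw against the crate's 3.8°, with the rim at seated height. The shoehorn and brush are still inside.
- **Rack:** It lies flat and right way up in the boot tray, within about 3 mm of the tray's centre and aligned with it.
- **Fan dryer:** The toggle went past centre and stays leaning to +x. The tip measures about 11 mm beyond the centre line, against 12 mm expected. I pushed slightly past the snap, and the force reached about 21 N against the toggle's end stop.
- **Rest of the scene:** The last top and scene pictures show the crate, the purple look-alike and the other items where they were. The gripper was clear of everything at hand-in.

None of the checks failed. The tray corners in the last picture were rough, with sides off by up to 10 mm, so the rack's centring is only known to a few millimetres.

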